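Fetch the incense burner from behind the coffee things

ROBOT

A 6-joint arm with a two-finger parallel gripper is mounted at the origin on the work surface. World frame = base frame: x ahead of the robot, y to its left, z up, the work surface at z = 0. Lengths are in m, angles in rad, forces in N, time in s.
With the tool pointing down it reaches from about 0.35 to 0.925 m from the base axis. Payload 6.4 kg.
Tool frame: the origin (TCP) lies midway between the tips of the shut fingers; the grasp point (between the pads) lies 19 mm behind it; y points along the fingers, x is the direction in which the jaws open and shut, and the axes are right-handed (so a half turn about y gives the same grasp; the last joint's range is limited). The gripper opens to 85 mm and grips with 20 to 120 N. Pads are 22 mm wide; open, the fingers measure 114 mm over their backs; the gripper's body (76 mm by 85 mm) begins 54 mm behind the grasp point. The pads swing forward as they close: fully open they stand 13 mm farther back than shut.
Start: joints at [-1.371, 0.245, 1.558, -0, 1.339, -0.174], TCP at [0.237, -0.605, 0.231] pointing down, gripper open.
Joint ranges: [-3.13, 3.13], [-1.02, 2.26], [0.13, 2.54], [-0.95, 4.09], [0.21, 2.88], [-2.74, 2.74]. Speed limits (rad/s): [2.57, 2.57, 3.14, 3.14, 3.14, 3.14].

INTERFACE

Orientations are given as a unit quaternion [w, x, y, z].
In Python, from cell import bot, optics gives the robot as it stands.
- The arm moves only by the shell command python3 -m crank 'ROWS' [FORCE]. ROWS is JSON, a list of rows, each an object with "travel": the shift along the tool's x, y, z in mm, a list of three; "angular": the turn, a rotation vector about the tool's x, y, z in degrees, a list of three; "hand": the opening, from -1 (shut) to 1 (fully open). A call has 1 to 20 rows; each row is the pose to reach, as a shift and turn from the pose commanded when the call began, along the tool's axes at that moment; what a row does not reach only later rows make up. A row lasts 1/10 s, in which the tool goes at most 50 mm and 8.59 degrees, less where a joint would pass 70% of its speed; a pose out of reach is approached as far as the arm can. A call with a gripper value outside its range is refused whole. The fingers move at their own pace and stop on an object; FORCE is the grip in N (left out, the last holds). Time passes only in rows, so rows that repeat a pose let the fingers close. It gives the time, the measured TCP pose, the force and the opening at its end, in the units of the state.
- bot.read_state(): the state, without advancing time (a new reading comes with each control period).
- optics.get_image(name): name is "scene" or "top"; returns the picture (420x560x3 uint8, red, green, blue); there is no depth.
- optics.camera_info(name): a dict with "fx", "fy", "cx", "cy" (pixels), "R" (3x3) and "t" (3): a world point X has camera coordinates R X + t. Camera axes: x right, y down, z forward; pixel columns grow to the right and rows downward; lengths in m; the calibration is good to about 2 mm. A picture is of the moment at which its call begins. camera_info takes no time and is no camera call.
- bot.close_job(): hands the job in, once; it reports no verdict.
The state is a dict: "time_s": time; "joint_pos": joint angles; "joint_vel": joint speeds; "tau": joint torques, N m; "tcp_pos": TCP position; "eef_rot": TCP orientation; "wrist_force": force on the tool from outside, world axes, zero at the start; "torque": the same for the moment, N m; "grip_width": finger opening in m.
Only numpy, scipy, OpenCV 4.12 (cv2) and the standard library are available. Lean on these libraries where they do the work, as an engineer would, in place of code of your own. Each camera call takes 0.05 s, during which the arm holds its last target.

TASK

The incense burner stands at the back of the rekebot, behind a cup, a sugar jar and a lidded plastic bowl. First stand all three on the flat wooden side tray, leaving the burner where it is; then lift the burner over to the mat and nest it fully down in its heat tray, turned so that the oblong outlines match; only then put the cup, jar and bowl back, upright, each exactly where it stood on the rekebot at the start. Leave the jebena and the two spare cups alone.

Things in the scene. Friction and masses are not known exactly. Their poses are not given: they have to be found in the camera images.
- rekebot: Rekebot: low dark wooden chest, fixed, 170 (x) by 300 (y) by 60 mm high with a flat top and a sliding door (not used) in its front. Origin at the centre of its underside, so its top is 60 mm above the origin; x points to its back, y along its long side, z up. At the start cup, jar and bowl stand in a row along its y near the front edge (about 96 mm apart, in any order) and the burner behind them, about 14 mm from the row.
- side_tray: Side tray: flat pale wooden tray, fixed on the table, outside 130 (x) by 300 (y) mm, rim 13 mm high and 5 mm thick, inner floor 5 mm above the table. Origin at the centre of its underside; y along its long side. There is room for three things in a row along y, 95 mm apart. On it counts as: origin of the thing inside the outline, standing upright on the floor.
- heat_tray: Heat tray: shallow brass-coloured oblong tray with half-round ends lying alone on the mat, fixed; outside 120 (x) by 74 (y) mm, wall 4 mm, so inside 112 by 66 mm; rim 14 mm high, inner floor 4 mm high. Origin at the centre of its underside, x along its length.
- burner: Incense burner: brass-coloured aluminium, oblong with half-round ends and upright walls, 100 (x) by 54 (y) by 58 mm high, slotted top plate sunk 4 mm below the rim, 0.25 kg. Origin at the centre of its underside, x along its length (at the start about along the row on the rekebot). Grip it across its 54 mm width within the upper 36 mm, so that the fingers stay above the rim of the heat tray. It fits the heat tray either way round.
- cup: Small white ceramic cup without handle, open, the only cup on the rekebot; 56 mm outside diameter from 28 mm up to the rim, narrowing to a 32 mm foot, 50 mm high, 0.09 kg. Origin at the centre of its underside, z up.
- jar: Round terracotta sugar jar, 56 mm diameter from 12 to 58 mm height, with fixed lid and small knob on top, 80 mm high in all, 0.2 kg. Origin at the centre of its underside, z up.
- bowl: Small round plastic bowl, grey with a white clip-on lid (stays on), 40 mm high; lid 58 mm diameter, body 56 mm, two clips 20 mm wide on opposite sides along its x (65 mm over the clips): grip it along its y, across 56 to 58 mm. 0.08 kg. At the start its y lies within 0.2 rad of the rekebot's y. Origin at the centre of its underside, z up.
- jebena: Jebena: brown clay coffee pot with a round body 112 mm wide, thin neck, handle and spout, 206 mm high, standing at the robot's right. Bystander. Origin at the centre of its underside.
- spare_cup_a: Spare white cup on the mat beyond the work, same kind as the cup (56 mm wide, 50 mm high). Bystander. Origin at the centre of its underside.
- spare_cup_b: The other spare cup on the mat beside it. Bystander. Origin at the centre of its underside.
Things that resemble listed ones, but are neither listed nor needed, are in the scene too. Of the things that look like the burner, the middle-sized one is meant.

How it is judged:
On the way, in this order (a step that is already met when the one before it is completed fails the run):
1. cup, jar and bowl all stand upright and released on the side tray while the burner is still where it was (x of cup in the frame of side_tray between -0.065 and 0.065 m and y of cup in the frame of side_tray between -0.15 and 0.15 m and z of each of cup, jar, bowl in the frame of side_tray below 0.012 m and angle between each of cup, jar, bowl's own z axis and vertical below 0.15 rad and contact force between the fingers and cup below 0.3 N and x of jar in the frame of side_tray between -0.065 and 0.065 m and y of jar in the frame of side_tray between -0.15 and 0.15 m and contact force between the fingers and jar below 0.3 N and x of bowl in the frame of side_tray between -0.065 and 0.065 m and y of bowl in the frame of side_tray between -0.15 and 0.15 m and contact force between the fingers and bowl below 0.3 N and distance of burner from where it was at the start of the episode below 0.02 m), for 0.2 s.
2. the burner is nested in the heat tray and released, cup, jar and bowl still on the side tray (x of cup in the frame of side_tray between -0.065 and 0.065 m and y of cup in the frame of side_tray between -0.15 and 0.15 m and z of each of cup, jar, bowl in the frame of side_tray below 0.012 m and angle between each of cup, jar, bowl's own z axis and vertical below 0.15 rad and contact force between the fingers and cup below 0.3 N and x of jar in the frame of side_tray between -0.065 and 0.065 m and y of jar in the frame of side_tray between -0.15 and 0.15 m and contact force between the fingers and jar below 0.3 N and x of bowl in the frame of side_tray between -0.065 and 0.065 m and y of bowl in the frame of side_tray between -0.15 and 0.15 m and contact force between the fingers and bowl below 0.3 N and horizontal distance between burner and heat_tray below 0.01 m and z of burner in the frame of heat_tray below 0.008 m and angle between the x axis of burner and the x axis of heat_tray, either way round below 0.27 rad and angle between burner's own z axis and vertical below 0.08 rad and contact force between the fingers and burner below 0.3 N), for 0.2 s.
At the end, for the whole second after the job is handed in: The burner rests flat on the floor of the heat tray (centres within 10 mm, long axes within 0.27 rad, either way round); cup, jar and bowl stand upright on the rekebot, each within 15 mm of where it stood at the start (turning about the vertical is free); all at rest and released (horizontal distance between burner and heat_tray below 0.01 m and z of burner in the frame of heat_tray below 0.008 m and angle between the x axis of burner and the x axis of heat_tray, either way round below 0.27 rad and angle between burner's own z axis and vertical below 0.08 rad and linear speed of each of burner, cup, jar, bowl below 0.02 m/s and angular speed of each of burner, cup, jar, bowl below 0.2 rad/s and distance of each of cup, jar, bowl from where it was at the start of the episode below 0.015 m and angle between each of cup, jar, bowl's own z axis and vertical below 0.1 rad); the robot touches nothing.
It fails at once if the jebena or a spare cup is shifted by more than 20 mm (distance of any of jebena, spare_cup_a, spare_cup_b from where it was at the start of the episode above 0.02 m).
It also fails if it takes over 149 s, if anything falls off the work surface, if the arm or the gripper's body presses on something with over 40 N, if the wrist force passes 120 N, or if a joint passes its speed limit or range.

## Working session

There is one attempt and no reset: what is moved stays moved. The work goes in short steps, Python scripts to look and compute and a shell command to move; the robot and the scene stay as the last step left them, time stands still between calls to the robot, and variables do not carry over. Pictures are saved under pics/ and viewed, and the job is handed in when it is done.

```bash
ls; mkdir -p pics; python3 - <<'E'
from cell import bot, optics
import cv2
for n in ("scene","top"):
    im=optics.get_image(n); cv2.imwrite(f"pics/{n}0.png",im[:,:,::-1])
    c=optics.camera_info(n); print(n,c)
print(bot.read_state())
E
```

```text
pics
scene {'fx': 423.7454181067337, 'fy': 423.7454181067337, 'cx': 276.55113223667945, 'cy': 206.5218216531916, 'R': array([[ 0.63305384,  0.77399369,  0.0132888 ],
       [ 0.51369939, -0.40719174, -0.75518727],
       [-0.5790991 ,  0.48490066, -0.65537439]]), 't': array([-0.29548303, -0.29499365,  1.60478271])}
top {'fx': 545.949060586749, 'fy': 545.949060586749, 'cx': 270.8631515062001, 'cy': 202.2408848429602, 'R': array([[-0.04170153, -0.99912828,  0.00191475],
       [-0.97900165,  0.0404786 , -0.19979304],
       [ 0.19954137, -0.01020621, -0.97983625]]), 't': array([-0.07597885,  0.60296104,  1.54564309])}
{'time_s': 0.1, 'joint_pos': array([-1.37109428e+00,  2.45784311e-01,  1.55890256e+00,  1.77862177e-05,
        1.33871993e+00, -1.74131309e-01]), 'joint_vel': array([ 0.00120447, -0.00225861, -0.00470924,  0.00162607,  0.00113118,
       -0.00072412]), 'tau': array([ 3.30308567e-04, -4.30668855e+01, -3.27131259e+01, -9.73288752e-05,
        2.81912566e-03,  2.28974130e-05]), 'tcp_pos': array([ 0.23725918, -0.60460256,  0.23025927]), 'eef_rot': array([ 0.58465705, -0.58375288,  0.39883192, -0.39792186]), 'wrist_force': array([-0.20978157, -0.41098176,  0.64830333]), 'torque': array([-0.03582892, -0.0055779 ,  0.03885599]), 'grip_width': 0.0853042119428743}
```

View pics/scene0.png

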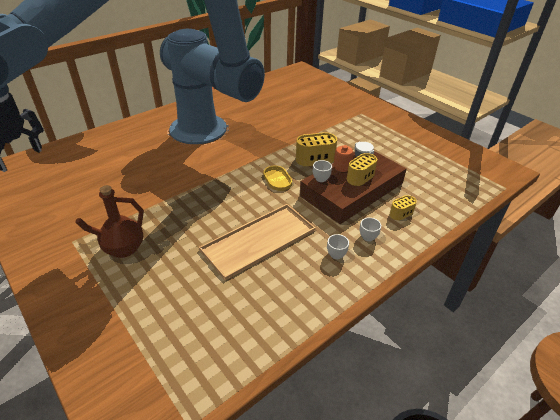

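View pics/top0.png

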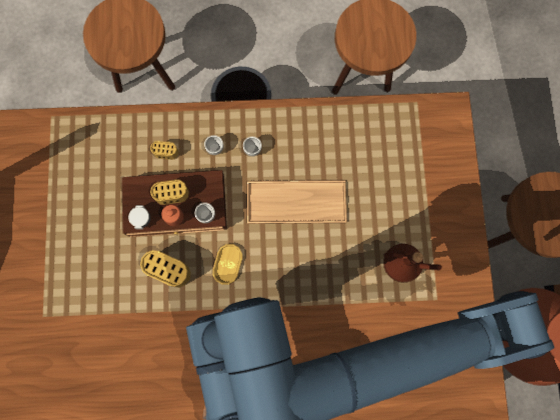

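Both views show, left to right on the rekebot, bowl, jar and cup in front (top px 138,216 / 171,214 / 205,212). The middle burner is behind at (169,191), the heat tray at (228,264) and the side tray at (297,202). The decoy burners are at (163,149) and (163,268), and the jebena is at (403,263).

```bash
cat > h.py <<'E'
import numpy as np, cv2
from cell import bot, optics
def ray(cam,u,v):
    c=optics.camera_info(cam);R=c["R"];t=c["t"]
    d=R.T@np.array([(u-c["cx"])/c["fx"],(v-c["cy"])/c["fy"],1.]);return -R.T@t,d/np.linalg.norm(d)
def plane(cam,u,v,z):
    o,d=ray(cam,u,v);return o+d*(z-o[2])/d[2]
def proj(cam,X):
    c=optics.camera_info(cam);p=c["R"]@np.asarray(X,float)+c["t"];return np.array([c["fx"]*p[0]/p[2]+c["cx"],c["fy"]*p[1]/p[2]+c["cy"]])
E
python3 - <<'E'
import cv2
a=cv2.imread("pics/top0.png")[120:300,100:360]; cv2.imwrite("pics/topc.png",cv2.resize(a,None,fx=3,fy=3,interpolation=cv2.INTER_CUBIC))
a=cv2.imread("pics/scene0.png")[110:270,190:430]; cv2.imwrite("pics/scenec.png",cv2.resize(a,None,fx=3,fy=3,interpolation=cv2.INTER_CUBIC))
E
```

```text
(no output)
```

View pics/topc.png

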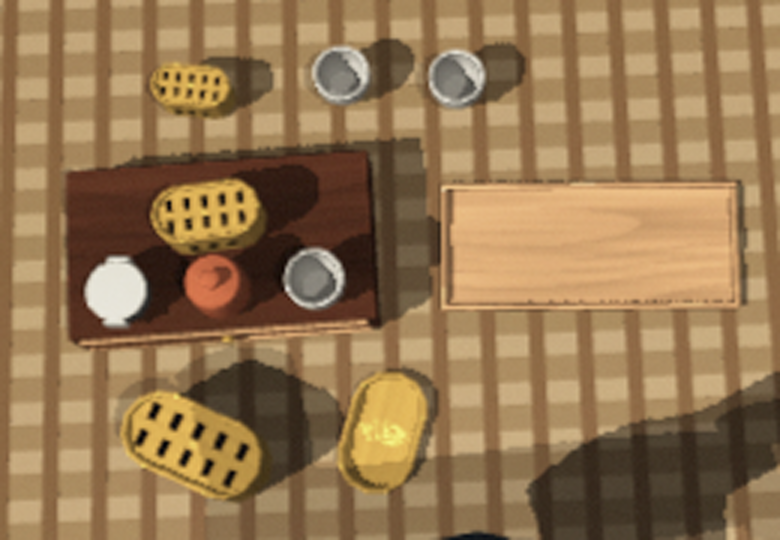

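View pics/scenec.png

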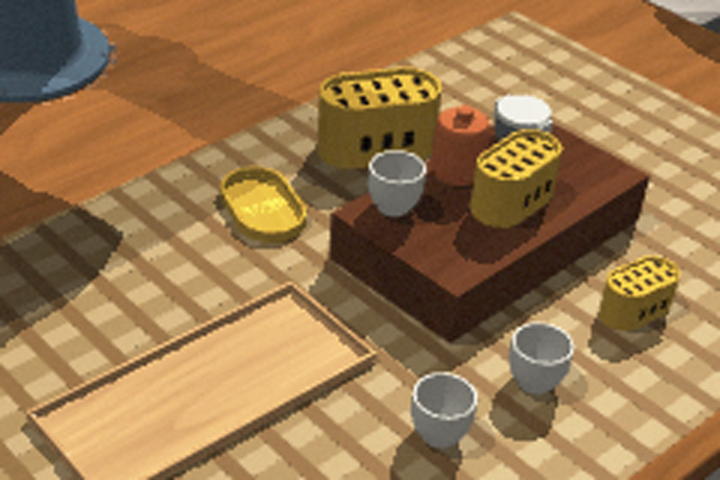

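```bash
cat > m.py <<'E'
from h import *
def P(x,y,z): 
    # crop pixel centers (cv2 resize): u=(x+.5)/3-.5
    return plane("top",100+(x+.5)/3-.5,120+(y+.5)/3-.5,z)
def seg(mask,roi):
    m=np.zeros_like(mask);x0,y0,x1,y1=roi;m[y0:y1,x0:x1]=mask[y0:y1,x0:x1]
    cs,_=cv2.findContours(m,cv2.RETR_EXTERNAL,cv2.CHAIN_APPROX_NONE)
    return max(cs,key=cv2.contourArea)
def rep(name,c,z,cam="top"):
    w=np.array([plane(cam,*p[0],z)[:2] for p in c],np.float32)
    r=cv2.minAreaRect(w);e=cv2.minEnclosingCircle(w);mm=cv2.minAreaRect(c)
    print(name,"rect",np.round(r[0],4),np.round(r[1],4),round(r[2],1),"circ",np.round(e[0],4),round(2*e[1],4),"px",np.round(mm[0],1),"area",cv2.contourArea(c))
E
python3 - <<'E'
from m import *
im=cv2.imread("pics/top0.png");hsv=cv2.cvtColor(im,cv2.COLOR_BGR2HSV)
H,S,V=[hsv[:,:,i] for i in range(3)]
cor=[P(68,171,.06),P(367,152,.06),P(380,324,.06),P(80,342,.06)]
print(np.round(cor,4),np.mean(cor,0)); 
print([round(float(np.linalg.norm(cor[i]-cor[(i+1)%4])),3) for i in range(4)])
st=[P(442,183,.013),P(742,182,.013),P(740,306,.013),P(442,307,.013)]
print("tray",np.round(st,4),np.mean(st,0)); print([round(float(np.linalg.norm(st[i]-st[(i+1)%4])),3) for i in range(4)])
yel=((H>=15)&(H<=32)&(S>150)&(V>90)).astype(np.uint8)*255
wh=((S<60)&(V>120)).astype(np.uint8)*255
red=((H<=10)&(S>140)&(V>110)).astype(np.uint8)*255
rep("heat",seg(yel,(205,235,250,290)),.014)
rep("burner",seg(yel,(148,175,192,206)),.118)
rep("big",seg(yel,(135,245,195,290)),.08)
rep("bowl",seg(wh,(125,200,152,232)),.1)
rep("jar",seg(red,(158,200,186,226)),.118)
rep("cup",seg(wh,(190,198,220,225)),.11)
for b,(x0,y0,x1,y1) in dict(a=(200,130,226,157),b=(240,130,266,160)).items(): rep("spare"+b,seg(wh,(x0,y0,x1,y1)),.05)
v=np.hstack([cv2.resize(m[120:300,100:270],None,fx=1.5,fy=1.5) for m in (yel,wh,red)]);cv2.imwrite("pics/masks.png",v)
E
```

```text
[[0.6952 0.3368 0.06  ]
 [0.7024 0.0405 0.06  ]
 [0.5292 0.032  0.06  ]
 [0.5236 0.323  0.06  ]] [0.61261998 0.1830392  0.06      ]
[0.296, 0.173, 0.291, 0.172]
tray [[ 0.6793 -0.0314  0.013 ]
 [ 0.6677 -0.3369  0.013 ]
 [ 0.54   -0.326   0.013 ]
 [ 0.5514 -0.0271  0.013 ]] [ 0.60960704 -0.18036555  0.013     ]
[0.306, 0.128, 0.299, 0.128]
heat rect [0.43   0.0363] [0.0749 0.1193] 74.2 circ [0.4299 0.0356] 0.1195 px [226.9 263.4] area 819.5
burner rect [0.6303 0.1904] [0.0692 0.1036] 6.0 circ [0.6309 0.1904] 0.1043 px [168.2 191.8] area 699.5
big rect [0.4194 0.2102] [0.1377 0.0735] 63.2 circ [0.4193 0.2102] 0.138 px [164.  267.5] area 1045.5
bowl rect [0.5649 0.2792] [0.0589 0.0575] 43.4 circ [0.5653 0.2783] 0.0684 px [138.3 216.8] area 325.5
jar rect [0.5667 0.1855] [0.0519 0.0532] 51.2 circ [0.5632 0.1841] 0.0593 px [170.  213.6] area 261.5
cup rect [0.5676 0.0891] [0.054  0.0551] 88.8 circ [0.5677 0.0897] 0.0581 px [204.5 212.5] area 288.5
sparea rect [0.7886 0.0666] [0.0574 0.0568] 44.3 circ [0.7866 0.066 ] 0.062 px [213. 144.] area 255.0
spareb rect [ 0.7775 -0.0512] [0.0546 0.0568] 87.6 circ [ 0.7783 -0.0508] 0.0608 px [252. 146.] area 257.5
```

View pics/masks.png

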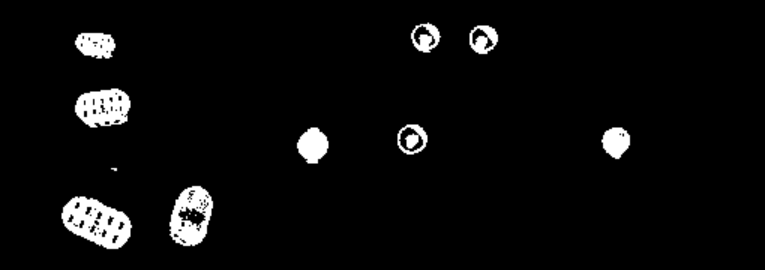

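```bash
cat > go.py <<'E'
# go.py x y z yawdeg  -> travel/angular in current tool axes (measured pose)
import sys
from h import *
from scipy.spatial.transform import Rotation as Rt
def calc(x,y,z,yaw,verb=True):
    s=bot.read_state();q=s["eef_rot"];R=Rt.from_quat([q[1],q[2],q[3],q[0]]).as_matrix();p=s["tcp_pos"]
    print("t",s["time_s"],"tcp",np.round(p,4),"x",np.round(R[:,0],3),"y",np.round(R[:,1],3),"q",np.round(s["joint_pos"],3),"w",round(s["grip_width"],4),"F",np.round(s["wrist_force"],1))
    print("travel",np.round(R.T@(np.array([x,y,z])-p)*1000,1))
    a=np.radians(yaw)
    for k in (0,np.pi):
        X=np.array([np.cos(a+k),np.sin(a+k),0]);Y=np.array([0,0,-1.]);G=np.stack([X,Y,np.cross(X,Y)],1)
        print("  ang",np.round(np.degrees(Rt.from_matrix(R.T@G).as_rotvec()),2))
if __name__=="__main__": calc(*map(float,sys.argv[1:5]))
E
python3 go.py 0.567 0.0895 0.25 91.5
python3 - <<'E'
import cv2
from m import *
a=cv2.imread("pics/top0.png")[165:240,115:235]; cv2.imwrite("pics/tz.png",cv2.resize(a,None,fx=6.5,fy=6.5,interpolation=cv2.INTER_CUBIC))
for n,X in dict(cup=(.567,.0895,.11),jar=(.566,.184,.14),bowl=(.565,.279,.1),bt=(.636,.1904,.118)).items():print(n,proj("scene",X),proj("top",X))
E
```

```text
t 0.1 tcp [ 0.2373 -0.6046  0.2303] x [ 0.365 -0.931 -0.002] y [-0.     0.002 -1.   ] q [-1.371  0.246  1.559  0.     1.339 -0.174] w 0.0853 F [-0.2 -0.4  0.6]
travel [-525.8  -18.6  560.4]
  ang [-1.5000e-01 -1.6008e+02  0.0000e+00]
  ang [-0.   19.92 -0.1 ]
cup [322.12433008 164.66815202] [204.35447285 212.63541511]
jar [345.40890127 145.04900624] [169.1293805  212.41706295]
bowl [364.44438498 145.54602923] [138.33065659 216.66092861]
bt [363.25812413 160.83727526] [168.16452725 189.75857558]
```

View pics/tz.png

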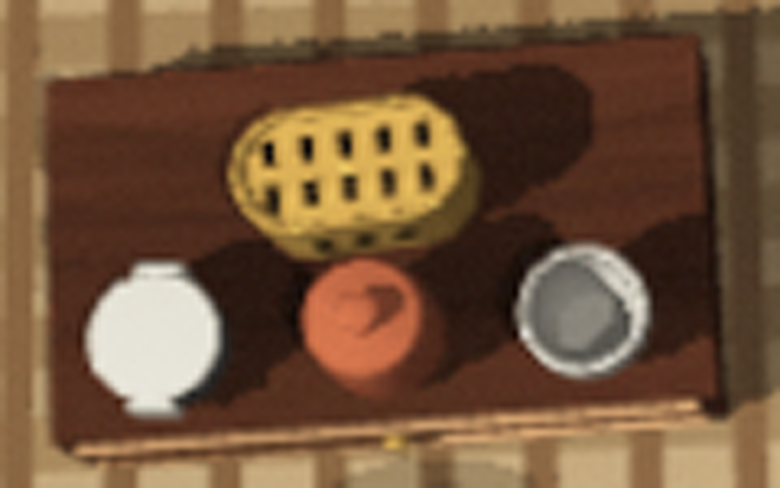

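The two views agree within a few mm: the bowl lid projects to (364,145) in the scene view, where it is seen. I'll start with the cup, lifting over the jebena first.

```bash
python3 -m crank '[{"travel":[0,-120,0],"angular":[0,0,0],"hand":0.7},{"travel":[0,-120,0],"angular":[0,0,0],"hand":0.7},{"travel":[-526,-120,560],"angular":[0,20,0],"hand":0.7},{"travel":[-526,-120,560],"angular":[0,20,0],"hand":0.7},{"travel":[-526,-120,560],"angular":[0,20,0],"hand":0.7},{"travel":[-526,-120,560],"angular":[0,20,0],"hand":0.7},{"travel":[-526,-120,560],"angular":[0,20,0],"hand":0.7},{"travel":[-526,-120,560],"angular":[0,20,0],"hand":0.7},{"travel":[-526,-120,560],"angular":[0,20,0],"hand":0.7},{"travel":[-526,-120,560],"angular":[0,20,0],"hand":0.7},{"travel":[-526,-120,560],"angular":[0,20,0],"hand":0.7},{"travel":[-526,-120,560],"angular":[0,20,0],"hand":0.7},{"travel":[-526,-120,560],"angular":[0,20,0],"hand":0.7},{"travel":[-526,-120,560],"angular":[0,20,0],"hand":0.7},{"travel":[-526,-120,560],"angular":[0,20,0],"hand":0.7},{"travel":[-526,-120,560],"angular":[0,20,0],"hand":0.7},{"travel":[-526,-120,560],"angular":[0,20,0],"hand":0.7},{"travel":[-526,-120,560],"angular":[0,20,0],"hand":0.7},{"travel":[-526,-120,560],"angular":[0,20,0],"hand":0.7},{"travel":[-526,-80,560],"angular":[0,20,0],"hand":0.7}]' 40; python3 go.py .567 .0895 .073 91.5
```

```text
time_s: 2.1
tcp_pos: [0.5694, 0.089, 0.3167]
eef_rot: [0.509, -0.504, 0.49, -0.497]
wrist_force: [1.7, 0.1, -0.5]
grip_width: 0.0723
t 2.1 tcp [0.5694 0.089  0.3167] x [ 0.026 -1.     0.001] y [ 0.011 -0.001 -1.   ] q [-0.041  0.007  1.663 -0.     1.46   1.504] w 0.0723 F [ 1.7  0.1 -0.5]
travel [ -0.8 243.7  -5.2]
  ang [-1.1000e-01  1.7997e+02 -1.0300e+00]
  ang [-0.65 -0.03  0.07]
```

```bash
python3 -m crank '[{"travel":[0,144,-3],"angular":[0,0,0],"hand":0.7},{"travel":[0,144,-3],"angular":[0,0,0],"hand":0.7},{"travel":[0,144,-3],"angular":[0,0,0],"hand":0.7},{"travel":[0,144,-3],"angular":[0,0,0],"hand":0.7},{"travel":[0,144,-3],"angular":[0,0,0],"hand":0.7}]'; python3 go.py .567 .0895 .073 91.5; python3 - <<'E'
from h import *
for n in("top","scene"): cv2.imwrite(f"pics/{n}1.png",optics.get_image(n)[:,:,::-1])
a=cv2.imread("pics/scene1.png")[90:250,230:430]
cv2.imwrite("pics/s1.png",cv2.resize(a,None,fx=3.5,fy=3.5,interpolation=2))
E
```

```text
time_s: 2.6
tcp_pos: [0.5635, 0.0882, 0.1678]
eef_rot: [-0.506, 0.506, -0.494, 0.494]
wrist_force: [0.9, -0.2, 0.4]
grip_width: 0.0726
t 2.6 tcp [0.5635 0.0882 0.1678] x [ 0.024 -1.     0.   ] y [-0.001 -0.    -1.   ] q [-0.043  0.127  1.815 -0.     1.2    1.504] w 0.0726 F [ 0.9 -0.2  0.4]
travel [-1.3 94.8  3.5]
  ang [-1.0000e-02  1.7986e+02  6.0000e-02]
  ang [ 0.04 -0.14  0.01]
```

View pics/s1.png

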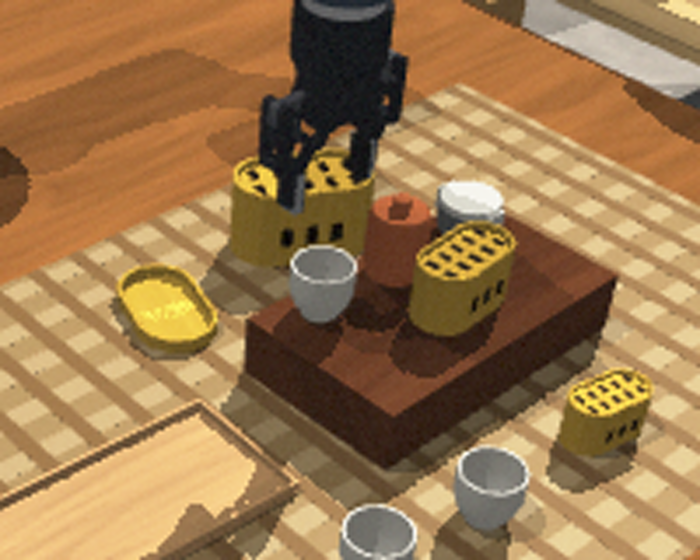

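The open fingers hang symmetrically over the cup (cup at about crop px 322,285). Going down and gripping.

```bash
python3 -m crank '[{"travel":[-1,45,4],"angular":[0,0,0],"hand":0.7},{"travel":[-1,75,4],"angular":[0,0,0],"hand":0.7},{"travel":[-1,95,4],"angular":[0,0,0],"hand":0.7},{"travel":[-1,95,4],"angular":[0,0,0],"hand":0.7},{"travel":[-1,95,4],"angular":[0,0,0],"hand":0.7}]'; python3 go.py .567 .0895 .073 91.5
python3 -m crank '[{"travel":[0,0,0],"angular":[0,0,0],"hand":-1},{"travel":[0,0,0],"angular":[0,0,0],"hand":-1},{"travel":[0,0,0],"angular":[0,0,0],"hand":-1},{"travel":[0,0,0],"angular":[0,0,0],"hand":-1},{"travel":[0,0,0],"angular":[0,0,0],"hand":-1},{"travel":[0,0,0],"angular":[0,0,0],"hand":-1}]' 30;  python3 go.py .613 -.27 .020 87.8
```

```text
time_s: 3.2
tcp_pos: [0.5696, 0.0899, 0.075]
eef_rot: [0.507, -0.505, 0.493, -0.495]
wrist_force: [-0.7, -0.6, 0.1]
grip_width: 0.0725
t 3.2 tcp [0.5696 0.0899 0.075 ] x [ 0.025 -1.     0.   ] y [ 0.004 -0.    -1.   ] q [-0.04   0.267  1.844 -0.     1.027  1.506] w 0.0725 F [-0.7 -0.6  0.1]
travel [ 0.4  1.9 -2.6]
  ang [-3.0000e-02  1.7992e+02 -3.7000e-01]
  ang [-0.24 -0.08  0.02]
time_s: 3.8
tcp_pos: [0.5699, 0.09, 0.0754]
eef_rot: [0.507, -0.505, 0.492, -0.495]
wrist_force: [-0.8, 0.5, 7.4]
grip_width: 0.0541
t 3.8 tcp [0.5699 0.09   0.0754] x [ 0.025 -1.     0.   ] y [ 0.005 -0.    -1.   ] q [-0.04   0.266  1.844 -0.     1.026  1.506] w 0.0541 F [-0.8  0.5  7.4]
travel [360.9  55.7  33.9]
  ang [ 2.0000e-02 -1.7638e+02  4.7000e-01]
  ang [-0.3   3.62  0.01]
```

```bash
python3 -m crank '[{"travel":[0,-20,0],"angular":[0,0,0],"hand":-1},{"travel":[0,-60,0],"angular":[0,0,0],"hand":-1},{"travel":[60,-80,10],"angular":[0,3.6,0],"hand":-1},{"travel":[361,-80,27],"angular":[0,3.6,0],"hand":-1},{"travel":[361,-80,27],"angular":[0,3.6,0],"hand":-1},{"travel":[361,-80,27],"angular":[0,3.6,0],"hand":-1},{"travel":[361,-80,27],"angular":[0,3.6,0],"hand":-1},{"travel":[361,-80,27],"angular":[0,3.6,0],"hand":-1},{"travel":[361,-80,27],"angular":[0,3.6,0],"hand":-1},{"travel":[361,-80,27],"angular":[0,3.6,0],"hand":-1},{"travel":[361,-50,27],"angular":[0,3.6,0],"hand":-1},{"travel":[361,-50,27],"angular":[0,3.6,0],"hand":-1}]'; python3 go.py .606 -.27 .022 87.8;python3 - <<'E'
from h import *
for n in("top","scene"): cv2.imwrite(f"pics/{n}2.png",optics.get_image(n)[:,:,::-1])
a=cv2.imread("pics/scene2.png")[110:290,190:430]
cv2.imwrite("pics/s2.png",cv2.resize(a,None,fx=3,fy=3,interpolation=2))
E
```

```text
time_s: 5.0
tcp_pos: [0.6011, -0.2689, 0.1185]
eef_rot: [0.49, -0.491, 0.512, -0.507]
wrist_force: [-0.7, 1.5, -2.3]
grip_width: 0.0542
t 5.0 tcp [ 0.6011 -0.2689  0.1185] x [-0.039 -0.999 -0.004] y [-0.006  0.004 -1.   ] q [-0.593  0.383  1.603  0.     1.163  1.017] w 0.0542 F [-0.7  1.5 -2.3]
travel [ 1.3 96.5  5.5]
  ang [  0.38 179.97   0.57]
  ang [ 0.36 -0.03 -0.24]
```

View pics/s2.png

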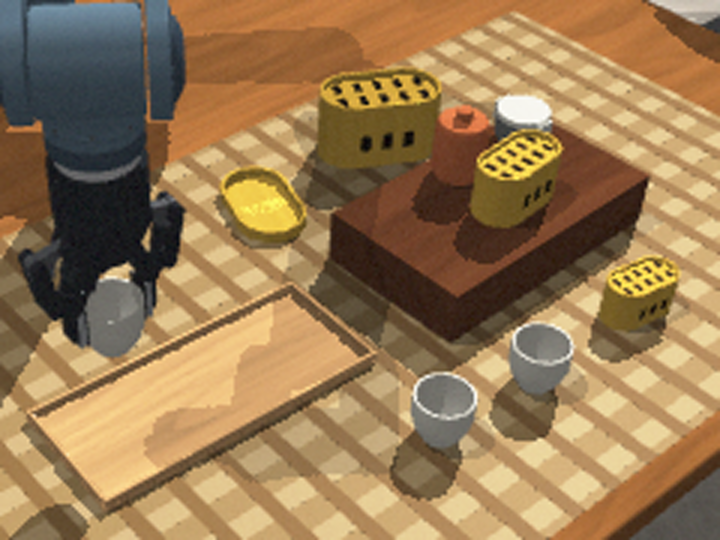

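The cup is held upright between the fingers (crop px 117,315) above the far tray slot. Lowering and releasing.

```bash
python3 -m crank '[{"travel":[1,45,3],"angular":[0,0,0],"hand":-1},{"travel":[1,75,3],"angular":[0,0,0],"hand":-1},{"travel":[1,90,3],"angular":[0,0,0],"hand":-1},{"travel":[1,96,3],"angular":[0,0,0],"hand":-1},{"travel":[1,96,3],"angular":[0,0,0],"hand":-1},{"travel":[1,96,3],"angular":[0,0,0],"hand":-1}]'; python3 go.py .606 -.27 .021 87.8
```

```text
time_s: 5.7
tcp_pos: [0.6079, -0.2719, 0.0285]
eef_rot: [-0.491, 0.49, -0.508, 0.511]
wrist_force: [0.4, -0.0, -0.4]
grip_width: 0.0543
t 5.7 tcp [ 0.6079 -0.2719  0.0285] x [-0.038 -0.999  0.002] y [ 0.003 -0.002 -1.   ] q [-0.591  0.515  1.61  -0.     1.012  1.018] w 0.0543 F [ 0.4 -0.  -0.4]
travel [-1.9  7.5 -2. ]
  ang [ 1.7000e-01 -1.7996e+02  2.7000e-01]
  ang [-0.17  0.04  0.11]
```

```bash
python3 -m crank '[{"travel":[-1,3,0],"angular":[0,0,0],"hand":-1},{"travel":[-1,6,0],"angular":[0,0,0],"hand":-1},{"travel":[-1,6,0],"angular":[0,0,0],"hand":-1},{"travel":[-1,6,0],"angular":[0,0,0],"hand":-1}]'; python3 go.py .606 -.27 .0205 87.8
```

```text
time_s: 6.1
tcp_pos: [0.6066, -0.2704, 0.0205]
eef_rot: [-0.49, 0.49, -0.509, 0.51]
wrist_force: [0.4, -0.3, -0.6]
grip_width: 0.0542
t 6.1 tcp [ 0.6066 -0.2704  0.0205] x [-0.038 -0.999  0.   ] y [ 0. -0. -1.] q [-0.59   0.526  1.613  0.     1.002  1.019] w 0.0542 F [ 0.4 -0.3 -0.6]
travel [-0.3  0.  -0.7]
  ang [ 1.0000e-02 -1.7999e+02  3.0000e-02]
  ang [-0.02  0.01  0.01]
```

```bash
python3 -m crank '[{"travel":[0,1,0],"angular":[0,0,0],"hand":-1},{"travel":[0,2,0],"angular":[0,0,0],"hand":-1},{"travel":[0,2,0],"angular":[0,0,0],"hand":-1}]'; python3 go.py .606 -.27 .0205 87.8
```

```text
time_s: 6.4
tcp_pos: [0.6069, -0.2705, 0.0204]
eef_rot: [0.49, -0.49, 0.509, -0.509]
wrist_force: [-4.7, 2.2, 10.5]
grip_width: 0.0544
t 6.4 tcp [ 0.6069 -0.2705  0.0204] x [-0.038 -0.999  0.   ] y [-0. -0. -1.] q [-0.589  0.527  1.612 -0.     1.003  1.019] w 0.0544 F [-4.7  2.2 10.5]
travel [-0.5 -0.1 -1. ]
  ang [ 0.0000e+00 -1.7997e+02 -1.0000e-02]
  ang [0.01 0.03 0.  ]
```

```bash
python3 -m crank '[{"travel":[0,0,0],"angular":[0,0,0],"hand":0.2},{"travel":[0,0,0],"angular":[0,0,0],"hand":0.7},{"travel":[0,0,0],"angular":[0,0,0],"hand":0.7},{"travel":[0,0,0],"angular":[0,0,0],"hand":0.7},{"travel":[0,-45,0],"angular":[0,0,0],"hand":0.7},{"travel":[0,-95,0],"angular":[0,0,0],"hand":0.7},{"travel":[0,-145,0],"angular":[0,0,0],"hand":0.7},{"travel":[0,-160,0],"angular":[0,0,0],"hand":0.7},{"travel":[0,-160,0],"angular":[0,0,0],"hand":0.7}]';  python3 go.py .567 .184 .20 91.5;python3 - <<'E'
from h import *
for n in("top","scene"): cv2.imwrite(f"pics/{n}3.png",optics.get_image(n)[:,:,::-1])
a=cv2.imread("pics/scene3.png")[110:290,190:430]
cv2.imwrite("pics/s3.png",cv2.resize(a,None,fx=3,fy=3,interpolation=2))
E
```

```text
time_s: 7.3
tcp_pos: [0.6082, -0.2714, 0.182]
eef_rot: [-0.491, 0.49, -0.507, 0.512]
wrist_force: [-0.2, -0.1, -0.1]
grip_width: 0.0728
t 7.3 tcp [ 0.6082 -0.2714  0.182 ] x [-0.038 -0.999  0.004] y [ 0.006 -0.004 -1.   ] q [-0.59   0.322  1.557  0.     1.256  1.019] w 0.0728 F [-0.2 -0.1 -0.1]
travel [-453.4  -19.9  -58.4]
  ang [ -0.33 176.31  -0.5 ]
  ang [-0.33 -3.68  0.21]
```

View pics/s3.png

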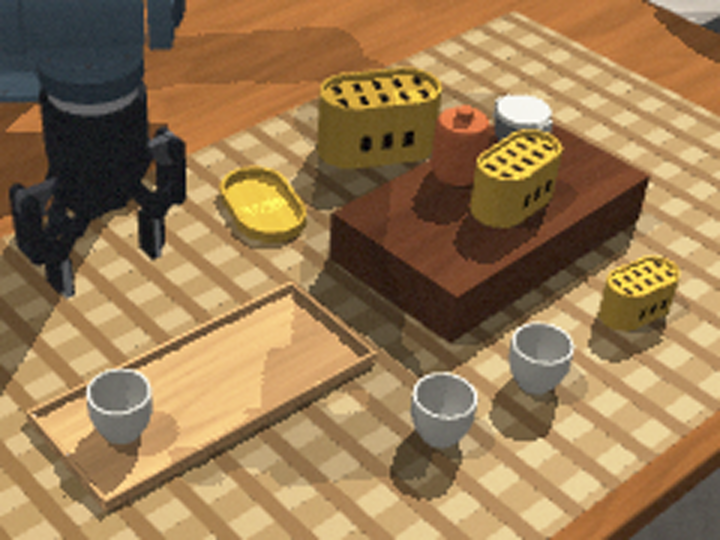

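The cup stands upright on the tray (crop px 119,405). Next the jar.

```bash
python3 -m crank '[{"travel":[-453,-23,-57],"angular":[0,-3.7,0],"hand":0.7},{"travel":[-453,-23,-57],"angular":[0,-3.7,0],"hand":0.7},{"travel":[-453,-23,-57],"angular":[0,-3.7,0],"hand":0.7},{"travel":[-453,-23,-57],"angular":[0,-3.7,0],"hand":0.7},{"travel":[-453,-23,-57],"angular":[0,-3.7,0],"hand":0.7},{"travel":[-453,-23,-57],"angular":[0,-3.7,0],"hand":0.7},{"travel":[-453,-23,-57],"angular":[0,-3.7,0],"hand":0.7},{"travel":[-453,-23,-57],"angular":[0,-3.7,0],"hand":0.7},{"travel":[-453,-23,-57],"angular":[0,-3.7,0],"hand":0.7},{"travel":[-453,-23,-57],"angular":[0,-3.7,0],"hand":0.7},{"travel":[-453,-23,-57],"angular":[0,-3.7,0],"hand":0.7},{"travel":[-453,-23,-57],"angular":[0,-3.7,0],"hand":0.7},{"travel":[-453,-23,-57],"angular":[0,-3.7,0],"hand":0.7}]'; python3 go.py .567 .184 .076 91.5
```

```text
time_s: 8.7
tcp_pos: [0.5667, 0.183, 0.2001]
eef_rot: [-0.505, 0.507, -0.494, 0.494]
wrist_force: [0.3, -0.2, 0.6]
grip_width: 0.0724
t 8.7 tcp [0.5667 0.183  0.2001] x [ 0.024 -1.     0.   ] y [-0.002 -0.001 -1.   ] q [ 0.122  0.15   1.726 -0.     1.267  1.669] w 0.0724 F [ 0.3 -0.2  0.6]
travel [ -1.1 124.1   0.6]
  ang [-4.0000e-02  1.7989e+02  1.8000e-01]
  ang [ 0.11 -0.11  0.03]
```

```bash
python3 -m crank '[{"travel":[-1,45,0],"angular":[0,0,0],"hand":0.7},{"travel":[-1,80,0],"angular":[0,0,0],"hand":0.7},{"travel":[-1,110,0],"angular":[0,0,0],"hand":0.7},{"travel":[-1,124,0],"angular":[0,0,0],"hand":0.7},{"travel":[-1,124,0],"angular":[0,0,0],"hand":0.7},{"travel":[-1,124,0],"angular":[0,0,0],"hand":0.7}]'; python3 -m crank '[{"travel":[0,0,0],"angular":[0,0,0],"hand":-1},{"travel":[0,0,0],"angular":[0,0,0],"hand":-1},{"travel":[0,0,0],"angular":[0,0,0],"hand":-1},{"travel":[0,0,0],"angular":[0,0,0],"hand":-1},{"travel":[0,0,0],"angular":[0,0,0],"hand":-1},{"travel":[0,0,0],"angular":[0,0,0],"hand":-1}]' 40;  python3 go.py .6096 -.1804 .021 87.8
```

```text
time_s: 9.3
tcp_pos: [0.5679, 0.1851, 0.0785]
eef_rot: [0.507, -0.506, 0.493, -0.494]
wrist_force: [0.9, 0.5, 0.5]
grip_width: 0.0726
time_s: 9.9
tcp_pos: [0.5687, 0.1856, 0.0799]
eef_rot: [0.508, -0.505, 0.492, -0.494]
wrist_force: [-0.6, -2.2, 7.0]
grip_width: 0.0553
t 9.9 tcp [0.5687 0.1856 0.0799] x [ 0.027 -1.     0.   ] y [ 0.005 -0.    -1.   ] q [ 1.260e-01  3.040e-01  1.787e+00 -1.000e-03  1.046e+00  1.671e+00] w 0.0553 F [-0.6 -2.2  7. ]
travel [366.9  59.1  30.8]
  ang [   0.   -176.27    0.41]
  ang [-0.27  3.73  0.  ]
```

```bash
python3 -m crank '[{"travel":[0,-20,0],"angular":[0,0,0],"hand":-1},{"travel":[0,-60,0],"angular":[0,0,0],"hand":-1},{"travel":[60,-70,10],"angular":[0,3.7,0],"hand":-1},{"travel":[367,-70,31],"angular":[0,3.7,0],"hand":-1},{"travel":[367,-70,31],"angular":[0,3.7,0],"hand":-1},{"travel":[367,-70,31],"angular":[0,3.7,0],"hand":-1},{"travel":[367,-70,31],"angular":[0,3.7,0],"hand":-1},{"travel":[367,-70,31],"angular":[0,3.7,0],"hand":-1},{"travel":[367,-70,31],"angular":[0,3.7,0],"hand":-1},{"travel":[367,-70,31],"angular":[0,3.7,0],"hand":-1},{"travel":[367,-30,31],"angular":[0,3.7,0],"hand":-1},{"travel":[367,0,31],"angular":[0,3.7,0],"hand":-1},{"travel":[367,30,31],"angular":[0,3.7,0],"hand":-1},{"travel":[367,43,31],"angular":[0,3.7,0],"hand":-1},{"travel":[367,43,31],"angular":[0,3.7,0],"hand":-1},{"travel":[367,43,31],"angular":[0,3.7,0],"hand":-1}]'; python3 go.py .6096 -.1804 .025 87.8
```

```text
time_s: 11.5
tcp_pos: [0.6083, -0.1804, 0.0355]
eef_rot: [-0.491, 0.49, -0.509, 0.51]
wrist_force: [-0.0, -0.1, -1.4]
grip_width: 0.0552
t 11.5 tcp [ 0.6083 -0.1804  0.0355] x [-0.038 -0.999  0.001] y [ 0.002 -0.001 -1.   ] q [-0.467  0.445  1.695  0.     0.999  1.142] w 0.0552 F [-0.  -0.1 -1.4]
travel [-0.1 10.5  1.2]
  ang [ 5.0000e-02 -1.7996e+02  1.4000e-01]
  ang [-0.09  0.04  0.03]
```

```bash
python3 -m crank '[{"travel":[0,5,1],"angular":[0,0,0],"hand":-1},{"travel":[0,9,1],"angular":[0,0,0],"hand":-1},{"travel":[0,11,1],"angular":[0,0,0],"hand":-1},{"travel":[0,11,1],"angular":[0,0,0],"hand":-1}]'; python3 go.py .6096 -.1804 .025 87.8
```

```text
time_s: 11.9
tcp_pos: [0.6092, -0.1808, 0.025]
eef_rot: [-0.491, 0.49, -0.509, 0.51]
wrist_force: [-2.4, 1.2, 3.6]
grip_width: 0.0549
t 11.9 tcp [ 0.6092 -0.1808  0.025 ] x [-0.038 -0.999  0.   ] y [ 0.001 -0.    -1.   ] q [-0.467  0.464  1.693  0.     0.984  1.142] w 0.0549 F [-2.4  1.2  3.6]
travel [-0.4 -0.   0.4]
  ang [ 3.0000e-02 -1.7997e+02  8.0000e-02]
  ang [-0.05  0.03  0.02]
```

In contact. Release, rise and go to the bowl.

```bash
python3 -m crank '[{"travel":[0,0,0],"angular":[0,0,0],"hand":0.2},{"travel":[0,0,0],"angular":[0,0,0],"hand":0.7},{"travel":[0,0,0],"angular":[0,0,0],"hand":0.7},{"travel":[0,0,0],"angular":[0,0,0],"hand":0.7},{"travel":[0,-45,0],"angular":[0,0,0],"hand":0.7},{"travel":[0,-95,0],"angular":[0,0,0],"hand":0.7},{"travel":[0,-145,0],"angular":[0,0,0],"hand":0.7},{"travel":[0,-160,0],"angular":[0,0,0],"hand":0.7},{"travel":[0,-160,0],"angular":[0,0,0],"hand":0.7}]';  python3 go.py .566 .279 .19 88.5
```

```text
time_s: 12.8
tcp_pos: [0.6104, -0.1814, 0.1871]
eef_rot: [-0.491, 0.49, -0.507, 0.512]
wrist_force: [-0.3, 0.1, -1.1]
grip_width: 0.0727
t 12.8 tcp [ 0.6104 -0.1814  0.1871] x [-0.038 -0.999  0.003] y [ 0.006 -0.003 -1.   ] q [-0.467  0.251  1.634  0.     1.249  1.142] w 0.0727 F [-0.3  0.1 -1.1]
travel [-458.4   -4.7  -61.8]
  ang [ -0.27 179.32  -0.58]
  ang [-0.37 -0.68  0.17]
```

```bash
python3 -m crank '[{"travel":[-458,-8,-61],"angular":[0,-0.7,0],"hand":0.7},{"travel":[-458,-8,-61],"angular":[0,-0.7,0],"hand":0.7},{"travel":[-458,-8,-61],"angular":[0,-0.7,0],"hand":0.7},{"travel":[-458,-8,-61],"angular":[0,-0.7,0],"hand":0.7},{"travel":[-458,-8,-61],"angular":[0,-0.7,0],"hand":0.7},{"travel":[-458,-8,-61],"angular":[0,-0.7,0],"hand":0.7},{"travel":[-458,-8,-61],"angular":[0,-0.7,0],"hand":0.7},{"travel":[-458,-8,-61],"angular":[0,-0.7,0],"hand":0.7},{"travel":[-458,-8,-61],"angular":[0,-0.7,0],"hand":0.7},{"travel":[-458,-8,-61],"angular":[0,-0.7,0],"hand":0.7},{"travel":[-458,-8,-61],"angular":[0,-0.7,0],"hand":0.7},{"travel":[-458,-8,-61],"angular":[0,-0.7,0],"hand":0.7},{"travel":[-458,-8,-61],"angular":[0,-0.7,0],"hand":0.7}]'; python3 go.py .566 .279 .066 88.5;python3 - <<'E'
from h import *
for n in("top","scene"): cv2.imwrite(f"pics/{n}4.png",optics.get_image(n)[:,:,::-1])
a=cv2.imread("pics/scene4.png")[90:290,190:430]
cv2.imwrite("pics/s4.png",cv2.resize(a,None,fx=3,fy=3,interpolation=2))
E
```

```text
time_s: 14.1
tcp_pos: [0.565, 0.2777, 0.1903]
eef_rot: [0.492, -0.494, 0.507, -0.507]
wrist_force: [0.2, -0.0, -0.6]
grip_width: 0.0725
t 14.1 tcp [0.565  0.2777 0.1903] x [-0.028 -1.     0.001] y [-0.001 -0.001 -1.   ] q [ 0.277  0.237  1.645 -0.     1.261  1.876] w 0.0725 F [ 0.2 -0.  -0.6]
travel [ -1.4 124.3   1.1]
  ang [-7.000e-02  1.799e+02  1.300e-01]
  ang [ 0.08 -0.1   0.05]
```

View pics/s4.png

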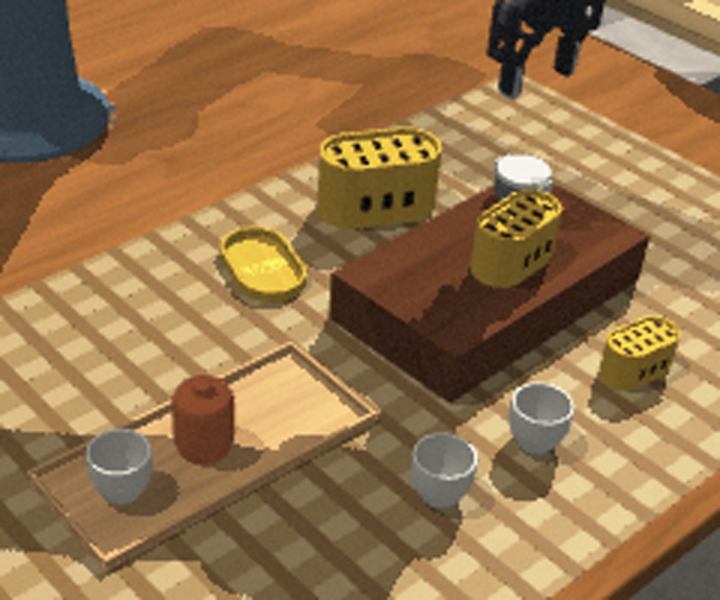

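The jar (crop px 203,420) and cup (119,465) stand upright on the tray. The fingers are over the bowl (523,178). Lowering.

```bash
python3 -m crank '[{"travel":[-1,45,1],"angular":[0,0,0],"hand":0.7},{"travel":[-1,80,1],"angular":[0,0,0],"hand":0.7},{"travel":[-1,110,1],"angular":[0,0,0],"hand":0.7},{"travel":[-1,125,1],"angular":[0,0,0],"hand":0.7},{"travel":[-1,125,1],"angular":[0,0,0],"hand":0.7},{"travel":[-1,125,1],"angular":[0,0,0],"hand":0.7}]'; python3 -m crank '[{"travel":[0,0,0],"angular":[0,0,0],"hand":-1},{"travel":[0,0,0],"angular":[0,0,0],"hand":-1},{"travel":[0,0,0],"angular":[0,0,0],"hand":-1},{"travel":[0,0,0],"angular":[0,0,0],"hand":-1},{"travel":[0,0,0],"angular":[0,0,0],"hand":-1},{"travel":[0,0,0],"angular":[0,0,0],"hand":-1}]' 30;  python3 go.py .613 -.0905 .021 87.8
```

```text
time_s: 14.8
tcp_pos: [0.5671, 0.2803, 0.0676]
eef_rot: [-0.494, 0.493, -0.506, 0.507]
wrist_force: [-0.2, -1.3, 0.7]
grip_width: 0.0723
time_s: 15.4
tcp_pos: [0.5678, 0.2809, 0.0691]
eef_rot: [-0.495, 0.492, -0.506, 0.507]
wrist_force: [-1.1, -1.1, 6.9]
grip_width: 0.0561
t 15.4 tcp [0.5678 0.2809 0.0691] x [-0.026 -1.    -0.001] y [ 0.004  0.001 -1.   ] q [ 0.281  0.392  1.695 -0.     1.05   1.878] w 0.0561 F [-1.1 -1.1  6.9]
travel [370.1  48.   54.5]
  ang [-1.0000e-01 -1.7927e+02  4.0000e-01]
  ang [-0.25  0.72 -0.06]
```

```bash
python3 -m crank '[{"travel":[0,-20,0],"angular":[0,0,0],"hand":-1},{"travel":[0,-60,0],"angular":[0,0,0],"hand":-1},{"travel":[60,-70,10],"angular":[0,0.7,0],"hand":-1},{"travel":[370,-70,54],"angular":[0,0.7,0],"hand":-1},{"travel":[370,-70,54],"angular":[0,0.7,0],"hand":-1},{"travel":[370,-70,54],"angular":[0,0.7,0],"hand":-1},{"travel":[370,-70,54],"angular":[0,0.7,0],"hand":-1},{"travel":[370,-70,54],"angular":[0,0.7,0],"hand":-1},{"travel":[370,-70,54],"angular":[0,0.7,0],"hand":-1},{"travel":[370,-70,54],"angular":[0,0.7,0],"hand":-1},{"travel":[370,-30,54],"angular":[0,0.7,0],"hand":-1},{"travel":[370,0,54],"angular":[0,0.7,0],"hand":-1},{"travel":[370,30,54],"angular":[0,0.7,0],"hand":-1},{"travel":[370,43,54],"angular":[0,0.7,0],"hand":-1},{"travel":[370,43,54],"angular":[0,0.7,0],"hand":-1},{"travel":[370,43,54],"angular":[0,0.7,0],"hand":-1}]'; python3 go.py .613 -.0905 .014 87.8
```

```text
time_s: 17.0
tcp_pos: [0.6114, -0.091, 0.0247]
eef_rot: [-0.491, 0.49, -0.509, 0.51]
wrist_force: [0.3, -0.1, -1.1]
grip_width: 0.0559
t 17.0 tcp [ 0.6114 -0.091   0.0247] x [-0.038 -0.999  0.001] y [ 0.002 -0.001 -1.   ] q [-0.331  0.431  1.74   0.     0.968  1.278] w 0.0559 F [ 0.3 -0.1 -1.1]
travel [-0.6 10.7  1.5]
  ang [ 5.0000e-02 -1.7997e+02  1.9000e-01]
  ang [-0.12  0.03  0.03]
```

```bash
python3 -m crank '[{"travel":[0,5,1],"angular":[0,0,0],"hand":-1},{"travel":[0,9,1],"angular":[0,0,0],"hand":-1},{"travel":[0,11,1],"angular":[0,0,0],"hand":-1},{"travel":[0,11,1],"angular":[0,0,0],"hand":-1}]'; python3 go.py .613 -.0905 .014 87.8
```

```text
time_s: 17.4
tcp_pos: [0.6123, -0.0911, 0.0142]
eef_rot: [-0.491, 0.49, -0.509, 0.51]
wrist_force: [-4.3, -0.3, 7.0]
grip_width: 0.056
t 17.4 tcp [ 0.6123 -0.0911  0.0142] x [-0.038 -0.999  0.   ] y [ 0.001 -0.    -1.   ] q [-0.331  0.45   1.737 -0.     0.953  1.278] w 0.056 F [-4.3 -0.3  7. ]
travel [-0.6  0.2  0.7]
  ang [ 3.0000e-02 -1.7997e+02  9.0000e-02]
  ang [-0.06  0.03  0.02]
```

```bash
python3 -m crank '[{"travel":[0,0,0],"angular":[0,0,0],"hand":0.2},{"travel":[0,0,0],"angular":[0,0,0],"hand":0.7},{"travel":[0,0,0],"angular":[0,0,0],"hand":0.7},{"travel":[0,0,0],"angular":[0,0,0],"hand":0.7},{"travel":[0,-45,0],"angular":[0,0,0],"hand":0.7},{"travel":[0,-95,0],"angular":[0,0,0],"hand":0.7},{"travel":[0,-145,0],"angular":[0,0,0],"hand":0.7},{"travel":[0,-195,0],"angular":[0,0,0],"hand":0.7},{"travel":[0,-210,0],"angular":[0,0,0],"hand":0.7},{"travel":[0,-210,0],"angular":[0,0,0],"hand":0.7}]';  python3 go.py .636 .1904 .22 6;python3 - <<'E'
from h import *
for n in("top","scene"): cv2.imwrite(f"pics/{n}5.png",optics.get_image(n)[:,:,::-1])
a=cv2.imread("pics/top5.png")[120:300,100:360]
cv2.imwrite("pics/s5.png",cv2.resize(a,None,fx=3,fy=3,interpolation=2))
E
```

```text
time_s: 18.4
tcp_pos: [0.613, -0.0915, 0.2256]
eef_rot: [-0.491, 0.489, -0.507, 0.511]
wrist_force: [0.3, 0.0, -0.7]
grip_width: 0.0727
t 18.4 tcp [ 0.613  -0.0915  0.2256] x [-0.038 -0.999  0.002] y [ 0.006 -0.002 -1.   ] q [-0.331  0.177  1.648 -0.     1.311  1.278] w 0.0727 F [ 0.3  0.  -0.7]
travel [-282.6    5.1   12.2]
  ang [ -0.15 -98.18   0.38]
  ang [-0.36 81.81 -0.15]
```

View pics/s5.png

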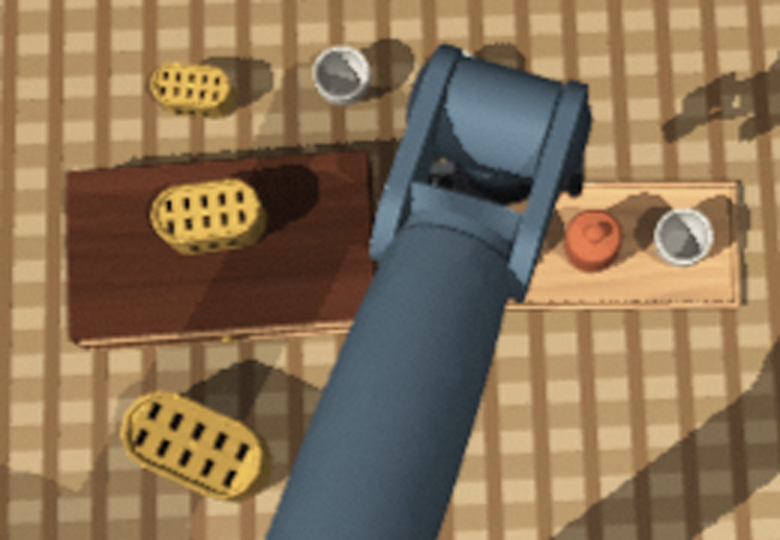

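The tray holds jar (592,241) and cup (684,237); the wrist hides the bowl. The burner's slot grid centres at top px (168.0,189.9), which I use for the grasp.

```bash
python3 - <<'E'
from h import *
f=lambda x,y:plane("top",(x+.5)/6.5-.5+115,(y+.5)/6.5-.5+165,.114)
print(f(347.4,164.9))
for a,b in(((270,152),(421,134)),((272,198),(426,177))):
    d=f(*a)-f(*b);print(np.degrees(np.arctan2(d[1],d[0])),np.linalg.norm(d))
E
```

```text
[0.63640911 0.19153064 0.114     ]
94.64670970531643 0.06659055357278723
95.6267586180385 0.06785044618612074
```

```bash
python3 -m crank '[{"travel":[-282,-5,12],"angular":[0,-97,0],"hand":1},{"travel":[-282,-5,12],"angular":[0,-97,0],"hand":1},{"travel":[-282,-5,12],"angular":[0,-97,0],"hand":1},{"travel":[-282,-5,12],"angular":[0,-97,0],"hand":1},{"travel":[-282,-5,12],"angular":[0,-97,0],"hand":1},{"travel":[-282,-5,12],"angular":[0,-97,0],"hand":1},{"travel":[-282,-5,12],"angular":[0,-97,0],"hand":1},{"travel":[-282,-5,12],"angular":[0,-97,0],"hand":1},{"travel":[-282,-5,12],"angular":[0,-97,0],"hand":1},{"travel":[-282,-5,12],"angular":[0,-97,0],"hand":1},{"travel":[-282,-5,12],"angular":[0,-97,0],"hand":1},{"travel":[-282,-5,12],"angular":[0,-97,0],"hand":1},{"travel":[-282,-5,12],"angular":[0,-97,0],"hand":1},{"travel":[-282,-5,12],"angular":[0,-97,0],"hand":1}]';  python3 go.py .6364 .1915 .082 5;python3 - <<'E'
from h import *
for n in("top","scene"): cv2.imwrite(f"pics/{n}6.png",optics.get_image(n)[:,:,::-1])
a=cv2.imread("pics/scene6.png")[90:290,190:430]
cv2.imwrite("pics/s6.png",cv2.resize(a,None,fx=3,fy=3,interpolation=2))
E
```

```text
time_s: 19.9
tcp_pos: [0.6331, 0.1902, 0.2245]
eef_rot: [-0.706, 0.707, 0.028, -0.031]
wrist_force: [-0.1, 0.2, -0.6]
grip_width: 0.0855
t 19.9 tcp [0.6331 0.1902 0.2245] x [ 0.997  0.083 -0.004] y [-0.004 -0.001 -1.   ] q [ 0.121  0.278  1.53  -0.     1.337  0.038] w 0.0855 F [-0.1  0.2 -0.6]
travel [  4.  142.5   1. ]
  ang [ 0.01 -0.25 -0.25]
  ang [3.9000e-01 1.7975e+02 2.0000e-02]
```

View pics/s6.png

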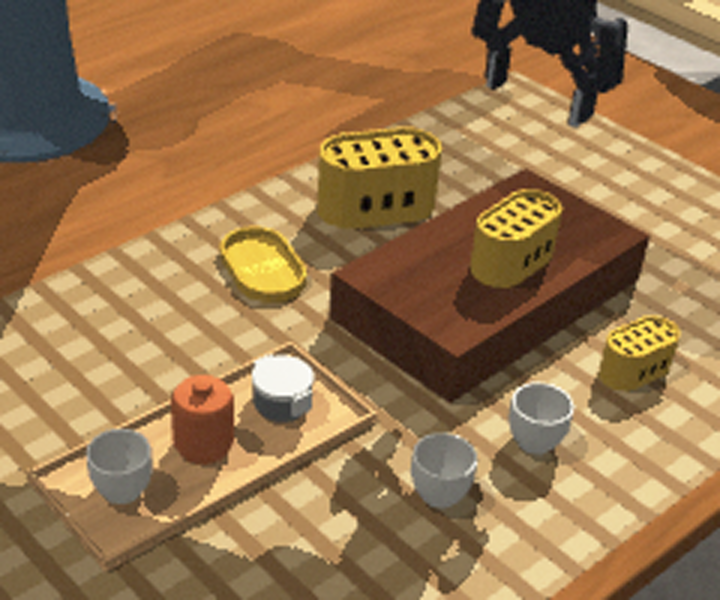

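All three stand upright on the tray (cup 119,465; jar 203,420; bowl 283,387) and the burner has not moved. Now the burner grasp.

```bash
python3 -m crank '[{"travel":[2,45,1],"angular":[0,0,0],"hand":1},{"travel":[2,85,1],"angular":[0,0,0],"hand":1},{"travel":[2,120,1],"angular":[0,0,0],"hand":1},{"travel":[2,139,1],"angular":[0,0,0],"hand":1},{"travel":[2,139,1],"angular":[0,0,0],"hand":1},{"travel":[2,139,1],"angular":[0,0,0],"hand":1}]'; python3 go.py .6364 .1915 .082 5
```

```text
time_s: 20.6
tcp_pos: [0.6363, 0.1916, 0.0886]
eef_rot: [0.706, -0.706, -0.03, 0.03]
wrist_force: [-0.6, -0.0, 0.9]
grip_width: 0.0857
t 20.6 tcp [0.6363 0.1916 0.0886] x [0.996 0.084 0.   ] y [ 0.  0. -1.] q [0.122 0.43  1.602 0.    1.11  0.039] w 0.0857 F [-0.6 -0.   0.9]
travel [ 0.1  6.6 -0.2]
  ang [-0.  -0.2  0. ]
  ang [-1.000e-02  1.798e+02 -0.000e+00]
```

```bash
python3 -m crank '[{"travel":[0,4,0],"angular":[0,0,0],"hand":0},{"travel":[0,4,0],"angular":[0,0,0],"hand":-1},{"travel":[0,4,0],"angular":[0,0,0],"hand":-1},{"travel":[0,4,0],"angular":[0,0,0],"hand":-1},{"travel":[0,4,0],"angular":[0,0,0],"hand":-1},{"travel":[0,4,0],"angular":[0,0,0],"hand":-1},{"travel":[0,4,0],"angular":[0,0,0],"hand":-1},{"travel":[0,4,0],"angular":[0,0,0],"hand":-1}]' 60; python3 go.py .43 .0363 .2 74.2
```

```text
time_s: 21.4
tcp_pos: [0.6371, 0.1918, 0.0859]
eef_rot: [0.707, -0.706, -0.031, 0.029]
wrist_force: [0.2, 0.2, 5.6]
grip_width: 0.0531
t 21.4 tcp [0.6371 0.1918 0.0859] x [0.996 0.084 0.003] y [ 0.002  0.    -1.   ] q [0.122 0.434 1.602 0.    1.103 0.038] w 0.0531 F [0.2 0.2 5.6]
travel [-219.1 -114.6 -137.5]
  ang [  0.08 -69.38   0.13]
  ang [-1.4000e-01  1.1062e+02  9.0000e-02]
```

```bash
python3 -m crank '[{"travel":[0,-40,0],"angular":[0,0,0],"hand":-1},{"travel":[0,-85,0],"angular":[0,0,0],"hand":-1},{"travel":[0,-115,0],"angular":[0,0,0],"hand":-1},{"travel":[-219,-115,-138],"angular":[0,-69,0],"hand":-1},{"travel":[-219,-115,-138],"angular":[0,-69,0],"hand":-1},{"travel":[-219,-115,-138],"angular":[0,-69,0],"hand":-1},{"travel":[-219,-115,-138],"angular":[0,-69,0],"hand":-1},{"travel":[-219,-115,-138],"angular":[0,-69,0],"hand":-1},{"travel":[-219,-115,-138],"angular":[0,-69,0],"hand":-1},{"travel":[-219,-115,-138],"angular":[0,-69,0],"hand":-1},{"travel":[-219,-115,-138],"angular":[0,-69,0],"hand":-1},{"travel":[-219,-115,-138],"angular":[0,-69,0],"hand":-1},{"travel":[-219,-115,-138],"angular":[0,-69,0],"hand":-1},{"travel":[-219,-115,-138],"angular":[0,-69,0],"hand":-1},{"travel":[-219,-115,-138],"angular":[0,-69,0],"hand":-1}]'; python3 go.py .43 .0363 .09 74.2
```

```text
time_s: 22.9
tcp_pos: [0.4293, 0.0359, 0.199]
eef_rot: [0.566, -0.565, -0.424, 0.424]
wrist_force: [-0.3, 0.5, -3.6]
grip_width: 0.0531
t 22.9 tcp [0.4293 0.0359 0.199 ] x [ 0.28  0.96 -0.  ] y [-0.001  0.    -1.   ] q [-0.181 -0.266  2.126 -0.     1.283 -1.468] w 0.0531 F [-0.3  0.5 -3.6]
travel [  0.6 109.   -0.6]
  ang [-0.03 -0.44 -0.  ]
  ang [ 1.0000e-02  1.7956e+02 -5.0000e-02]
```

```bash
python3 -m crank '[{"travel":[0,45,0],"angular":[0,0,0],"hand":-1},{"travel":[0,85,0],"angular":[0,0,0],"hand":-1},{"travel":[0,120,0],"angular":[0,0,0],"hand":-1},{"travel":[0,139,0],"angular":[0,0,0],"hand":-1},{"travel":[0,139,0],"angular":[0,0,0],"hand":-1},{"travel":[0,139,0],"angular":[0,0,0],"hand":-1}]'; python3 go.py .43 .0363 .03 74.2;python3 - <<'E'
from h import *
for n in("top","scene"): cv2.imwrite(f"pics/{n}7.png",optics.get_image(n)[:,:,::-1])
a=cv2.resize(cv2.imread("pics/scene7.png")[130:240,200:360],None,fx=4.5,fy=4.5,interpolation=2)
cv2.imwrite("pics/s7.png",a)
E
```

```text
time_s: 23.5
tcp_pos: [0.4299, 0.0357, 0.0608]
eef_rot: [-0.565, 0.566, 0.425, -0.424]
wrist_force: [0.1, -0.2, -2.2]
grip_width: 0.0533
t 23.5 tcp [0.4299 0.0357 0.0608] x [0.279 0.96  0.   ] y [ 0. -0. -1.] q [-0.181 -0.033  2.209  0.     0.965 -1.469] w 0.0533 F [ 0.1 -0.2 -2.2]
travel [ 0.6 30.8  0.1]
  ang [ 0.02 -0.41  0.  ]
  ang [-0.0000e+00  1.7959e+02  4.0000e-02]
```

View pics/s7.png

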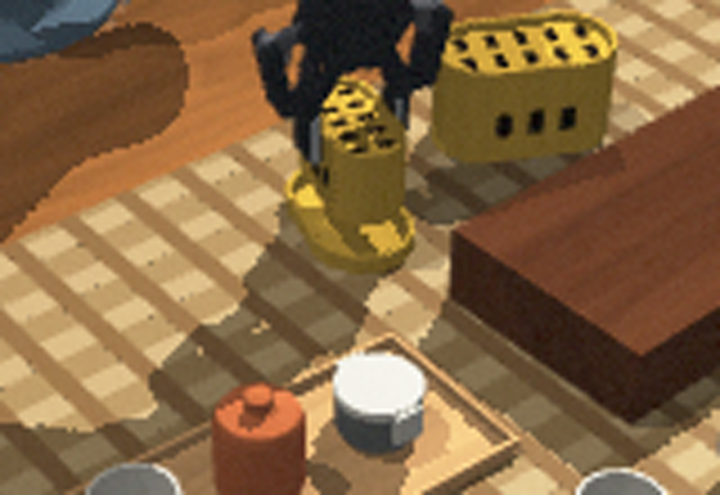

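```bash
python3 - <<'E'
from h import *
u=np.array([.962,-.273,0]);c=np.array([.43,.036,0])
f=lambda r,z:np.round((proj("scene",c+u*r+[0,0,z])-[200,130]+.5)*4.5-.5,1)
for n,r,z in(("burner bottom end now",.05,.034),("burner bottom end seated",.05,.004),("tray outer rim end",.06,.014),("tray outer bottom end",.06,0),("tray far outer rim",-.06,.014),("burner top near",.05,.092),):print(n,f(r,z))
E
```

```text
burner bottom end now [382.3 224.2]
burner bottom end seated [381.2 258.3]
tray outer rim end [387.5 255.3]
tray outer bottom end [387. 271.]
tray far outer rim [320.3 162. ]
burner top near [384.6 155.2]
```

The held burner is aligned with the tray, with its near end at crop px (375,229). That is about 2–3 mm long of where it should be, so I'll shift 2 mm back along the tray and lower.

```bash
python3 -m crank '[{"travel":[0,8,2],"angular":[0,0,0],"hand":-1},{"travel":[0,16,2],"angular":[0,0,0],"hand":-1},{"travel":[0,22,2],"angular":[0,0,0],"hand":-1},{"travel":[0,26,2],"angular":[0,0,0],"hand":-1},{"travel":[0,28,2],"angular":[0,0,0],"hand":-1},{"travel":[0,28,2],"angular":[0,0,0],"hand":-1}]'; python3 go.py .43 .0363 .03 74.2
```

```text
time_s: 24.2
tcp_pos: [0.4273, 0.0363, 0.0319]
eef_rot: [0.566, -0.565, -0.424, 0.425]
wrist_force: [0.1, -0.1, -3.6]
grip_width: 0.0531
t 24.2 tcp [0.4273 0.0363 0.0319] x [ 0.279  0.96  -0.   ] y [-0.001  0.    -1.   ] q [-0.181  0.027  2.219  0.     0.897 -1.469] w 0.0531 F [ 0.1 -0.1 -3.6]
travel [ 0.7  1.9 -2.6]
  ang [-0.05 -0.38 -0.  ]
  ang [ 1.0000e-02  1.7962e+02 -7.0000e-02]
```

```bash
python3 -m crank '[{"travel":[0,1,0],"angular":[0,0,0],"hand":-1},{"travel":[0,2,0],"angular":[0,0,0],"hand":-1},{"travel":[0,2,0],"angular":[0,0,0],"hand":-1}]'; python3 go.py .43 .0363 .03 74.2;python3 - <<'E'
from h import *
for n in("top","scene"): cv2.imwrite(f"pics/{n}8.png",optics.get_image(n)[:,:,::-1])
a=cv2.resize(cv2.imread("pics/scene8.png")[130:240,200:360],None,fx=4.5,fy=4.5,interpolation=2)
cv2.imwrite("pics/s8.png",a)
E
```

```text
time_s: 24.5
tcp_pos: [0.4275, 0.0363, 0.0303]
eef_rot: [-0.565, 0.565, 0.425, -0.425]
wrist_force: [-0.1, 0.2, -3.1]
grip_width: 0.0532
t 24.5 tcp [0.4275 0.0363 0.0303] x [0.279 0.96  0.   ] y [ 0. -0. -1.] q [-0.181  0.03   2.219 -0.     0.892 -1.469] w 0.0532 F [-0.1  0.2 -3.1]
travel [ 0.7  0.3 -2.4]
  ang [ 0.01 -0.38  0.  ]
  ang [-0.0000e+00  1.7962e+02  1.0000e-02]
```

View pics/s8.png

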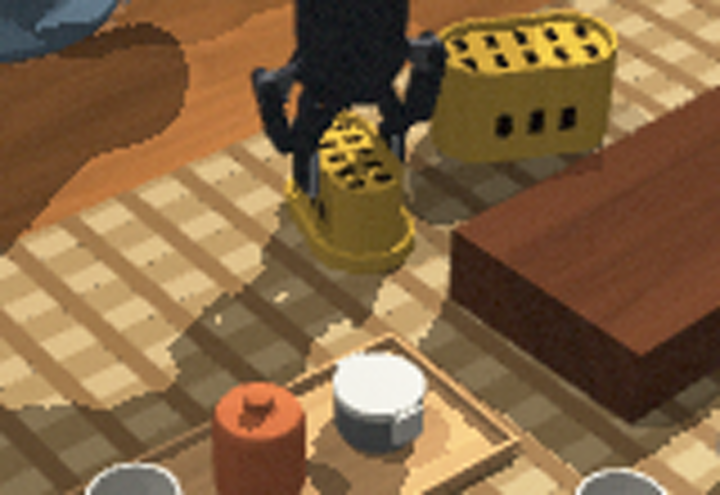

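The burner is inside the rim all round (near end 375,255). Lowering until it touches the floor, then releasing.

```bash
python3 -m crank '[{"travel":[0,1,0],"angular":[0,0,0],"hand":-1},{"travel":[0,2,0],"angular":[0,0,0],"hand":-1},{"travel":[0,2,0],"angular":[0,0,0],"hand":-1}]'; python3 go.py .43 .0363 .03 74.2
```

```text
time_s: 24.9
tcp_pos: [0.4279, 0.0362, 0.0299]
eef_rot: [0.566, -0.565, -0.424, 0.425]
wrist_force: [-9.2, 0.9, 15.0]
grip_width: 0.053
t 24.9 tcp [0.4279 0.0362 0.0299] x [ 0.278  0.961 -0.   ] y [-0.001 -0.    -1.   ] q [-0.181  0.033  2.217 -0.     0.892 -1.469] w 0.053 F [-9.2  0.9 15. ]
travel [ 0.6 -0.1 -2. ]
  ang [-0.06 -0.36 -0.02]
  ang [ 3.0000e-02  1.7964e+02 -9.0000e-02]
```

```bash
python3 -m crank '[{"travel":[0,-1,0],"angular":[0,0,0],"hand":0.2},{"travel":[0,-1,0],"angular":[0,0,0],"hand":0.7},{"travel":[0,-1,0],"angular":[0,0,0],"hand":0.8},{"travel":[0,-1,0],"angular":[0,0,0],"hand":0.8},{"travel":[0,-40,0],"angular":[0,0,0],"hand":0.8},{"travel":[0,-90,0],"angular":[0,0,0],"hand":0.8},{"travel":[0,-140,0],"angular":[0,0,0],"hand":0.8},{"travel":[0,-170,0],"angular":[0,0,0],"hand":0.8},{"travel":[0,-170,0],"angular":[0,0,0],"hand":0.8}]'; python3 go.py .6123 -.0911 .2 87.8
```

```text
time_s: 25.8
tcp_pos: [0.4307, 0.0358, 0.2038]
eef_rot: [-0.562, 0.568, 0.427, -0.422]
wrist_force: [0.2, -0.0, -0.4]
grip_width: 0.0768
t 25.8 tcp [0.4307 0.0358 0.2038] x [0.279 0.96  0.001] y [ 0.011 -0.002 -1.   ] q [-0.181 -0.276  2.124 -0.     1.282 -1.469] w 0.0768 F [ 0.2 -0.  -0.4]
travel [ -71.3    6.  -209.7]
  ang [ 6.400e-01 -1.397e+01 -1.000e-02]
  ang [2.0000e-02 1.6602e+02 9.3000e-01]
```

```bash
python3 -m crank '[{"travel":[-71,0,-210],"angular":[0,-14,0],"hand":0.7},{"travel":[-71,0,-210],"angular":[0,-14,0],"hand":0.7},{"travel":[-71,0,-210],"angular":[0,-14,0],"hand":0.7},{"travel":[-71,0,-210],"angular":[0,-14,0],"hand":0.7},{"travel":[-71,0,-210],"angular":[0,-14,0],"hand":0.7},{"travel":[-71,0,-210],"angular":[0,-14,0],"hand":0.7},{"travel":[-71,0,-210],"angular":[0,-14,0],"hand":0.7},{"travel":[-71,0,-210],"angular":[0,-14,0],"hand":0.7}]'; python3 go.py .6123 -.0911 .0142 87.8;python3 - <<'E'
from h import *
for n in("top","scene"): cv2.imwrite(f"pics/{n}9.png",optics.get_image(n)[:,:,::-1])
a=cv2.resize(cv2.imread("pics/scene9.png")[130:260,180:360],None,fx=4.2,fy=4.2,interpolation=2)
cv2.imwrite("pics/s9.png",a)
a=cv2.resize(cv2.imread("pics/top9.png")[170:290,180:360],None,fx=4.2,fy=4.2,interpolation=2)
cv2.imwrite("pics/t9.png",a)
E
```

```text
time_s: 26.6
tcp_pos: [0.6083, -0.0895, 0.1974]
eef_rot: [0.51, -0.509, -0.49, 0.491]
wrist_force: [0.4, -0.3, -0.1]
grip_width: 0.0722
t 26.6 tcp [ 0.6083 -0.0895  0.1974] x [0.037 0.999 0.001] y [-0.002  0.001 -1.   ] q [-0.33   0.197  1.678  0.     1.268 -1.864] w 0.0722 F [ 0.4 -0.3 -0.1]
travel [ -1.5 183.2  -4.4]
  ang [-0.1   0.05  0.04]
  ang [ 6.0000e-02 -1.7995e+02  1.6000e-01]
```

View pics/s9.png

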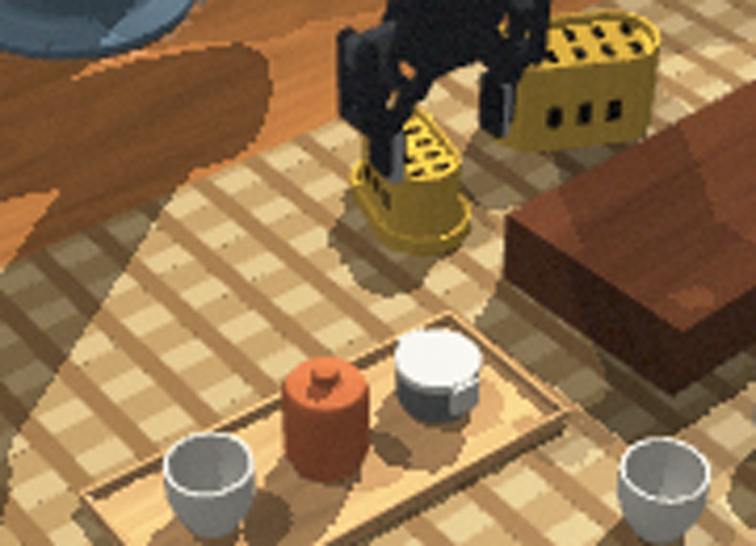

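View pics/t9.png

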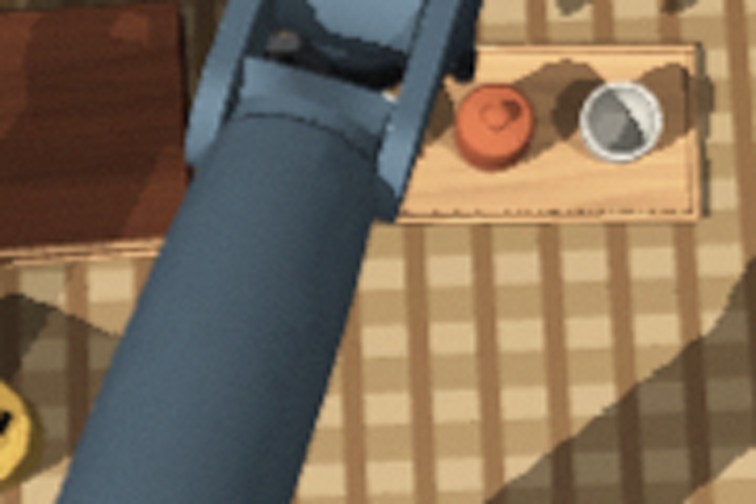

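```bash
python3 - <<'E'
from h import *
u=np.array([.962,-.273,0]);v=np.array([.273,.962,0]);c=np.array([.428,.0362,0])
f=lambda r,s,z:np.round((proj("scene",c+u*r+v*s+[0,0,z])-[180,130]+.5)*4.2-.5,1)
for n,r,s,z in(("burner top near end",.05,0,.062),("right side top",.023,.027,.062),("burner meets rim near end",.05,0,.014),("tray near end bottom",.062,0,0)):print(n,f(r,s,z),f(r,s,z+.01))
a=cv2.resize(cv2.imread("pics/scene9.png")[145:200,250:310],None,fx=10,fy=10,interpolation=2)
cv2.imwrite("pics/s9z.png",a)
E
```

```text
burner top near end [440.2 177.2] [440.6 166.1]
right side top [458.4 149.1] [458.8 138.1]
burner meets rim near end [438.6 229.1] [438.9 218.5]
tray near end bottom [444.7 253. ] [445.1 242.6]
```

View pics/s9z.png

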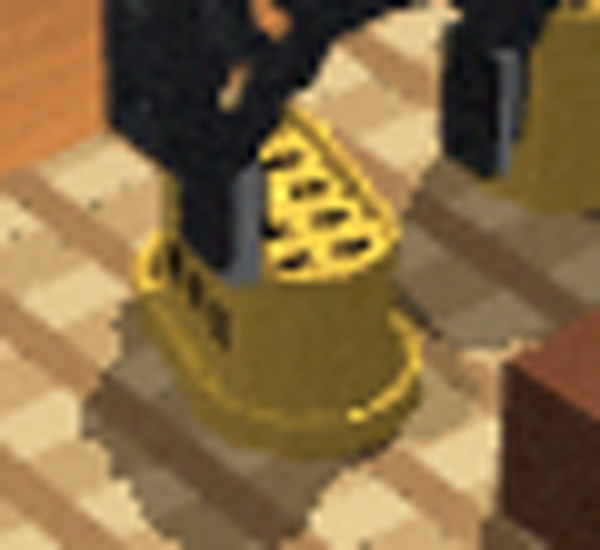

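The burner sits flat and the tray's rim (z 14 mm) shows evenly round it, so it is nested. Now fetching the bowl back.

```bash
python3 -m crank '[{"travel":[-1,45,-3],"angular":[0,0,0],"hand":0.7},{"travel":[-1,90,-3],"angular":[0,0,0],"hand":0.7},{"travel":[-1,130,-3],"angular":[0,0,0],"hand":0.7},{"travel":[-1,160,-3],"angular":[0,0,0],"hand":0.7},{"travel":[-1,178,-3],"angular":[0,0,0],"hand":0.7},{"travel":[-1,178,-3],"angular":[0,0,0],"hand":0.7},{"travel":[-1,178,-3],"angular":[0,0,0],"hand":0.7}]'; python3 go.py .6123 -.0911 .0142 87.8
```

```text
time_s: 27.4
tcp_pos: [0.6132, -0.0916, 0.0216]
eef_rot: [-0.509, 0.51, 0.491, -0.49]
wrist_force: [0.1, -0.0, 0.1]
grip_width: 0.0727
t 27.4 tcp [ 0.6132 -0.0916  0.0216] x [ 0.038  0.999 -0.001] y [ 0.002 -0.001 -1.   ] q [-0.331  0.44   1.735 -0.     0.965 -1.864] w 0.0727 F [ 0.1 -0.   0.1]
travel [0.5 7.4 0.9]
  ang [ 0.11  0.04 -0.03]
  ang [-5.0000e-02 -1.7996e+02 -1.7000e-01]
```

```bash
python3 -m crank '[{"travel":[0,5,1],"angular":[0,0,0],"hand":0.7},{"travel":[0,5,1],"angular":[0,0,0],"hand":-1},{"travel":[0,5,1],"angular":[0,0,0],"hand":-1},{"travel":[0,5,1],"angular":[0,0,0],"hand":-1},{"travel":[0,5,1],"angular":[0,0,0],"hand":-1},{"travel":[0,5,1],"angular":[0,0,0],"hand":-1},{"travel":[0,5,1],"angular":[0,0,0],"hand":-1}]' 30; python3 go.py .5678 .2809 .14 88.5
```

```text
time_s: 28.1
tcp_pos: [0.6123, -0.0918, 0.0169]
eef_rot: [-0.509, 0.51, 0.491, -0.49]
wrist_force: [-1.4, -0.3, 5.9]
grip_width: 0.0564
t 28.1 tcp [ 0.6123 -0.0918  0.0169] x [ 0.038  0.999 -0.001] y [ 0.002 -0.001 -1.   ] q [-0.332  0.446  1.738  0.     0.956 -1.864] w 0.0564 F [-1.4 -0.3  5.9]
travel [ 370.6 -123.5   58.4]
  ang [ 0.11 -0.68 -0.03]
  ang [5.0000e-02 1.7932e+02 1.8000e-01]
```

```bash
python3 -m crank '[{"travel":[0,-45,0],"angular":[0,0,0],"hand":-1},{"travel":[0,-90,0],"angular":[0,0,0],"hand":-1},{"travel":[0,-120,0],"angular":[0,0,0],"hand":-1},{"travel":[370,-120,58],"angular":[0,-0.7,0],"hand":-1},{"travel":[370,-120,58],"angular":[0,-0.7,0],"hand":-1},{"travel":[370,-120,58],"angular":[0,-0.7,0],"hand":-1},{"travel":[370,-120,58],"angular":[0,-0.7,0],"hand":-1},{"travel":[370,-120,58],"angular":[0,-0.7,0],"hand":-1},{"travel":[370,-120,58],"angular":[0,-0.7,0],"hand":-1},{"travel":[370,-120,58],"angular":[0,-0.7,0],"hand":-1},{"travel":[370,-120,58],"angular":[0,-0.7,0],"hand":-1},{"travel":[370,-120,58],"angular":[0,-0.7,0],"hand":-1},{"travel":[370,-95,58],"angular":[0,-0.7,0],"hand":-1},{"travel":[370,-75,58],"angular":[0,-0.7,0],"hand":-1},{"travel":[370,-65,58],"angular":[0,-0.7,0],"hand":-1},{"travel":[370,-65,58],"angular":[0,-0.7,0],"hand":-1},{"travel":[370,-65,58],"angular":[0,-0.7,0],"hand":-1}]'; python3 go.py .5678 .2809 .072 88.5
```

```text
time_s: 29.8
tcp_pos: [0.5681, 0.28, 0.0809]
eef_rot: [-0.506, 0.507, 0.494, -0.493]
wrist_force: [0.2, -0.4, -0.5]
grip_width: 0.0554
t 29.8 tcp [0.5681 0.28   0.0809] x [0.027 1.    0.   ] y [ 0.001  0.    -1.   ] q [ 0.279  0.376  1.69  -0.     1.074 -1.265] w 0.0554 F [ 0.2 -0.4 -0.5]
travel [0.9 8.9 0.3]
  ang [ 0.05 -0.02  0.01]
  ang [-2.0000e-02  1.7998e+02  7.0000e-02]
```

```bash
python3 -m crank '[{"travel":[1,4,0],"angular":[0,0,0],"hand":-1},{"travel":[1,7,0],"angular":[0,0,0],"hand":-1},{"travel":[1,9,0],"angular":[0,0,0],"hand":-1},{"travel":[1,9,0],"angular":[0,0,0],"hand":-1}]'; python3 go.py .5678 .2809 .072 88.5
```

```text
time_s: 30.2
tcp_pos: [0.5678, 0.2816, 0.0719]
eef_rot: [-0.506, 0.507, 0.494, -0.493]
wrist_force: [-1.1, 0.8, 2.4]
grip_width: 0.0559
t 30.2 tcp [0.5678 0.2816 0.0719] x [0.026 1.    0.   ] y [ 0.001  0.    -1.   ] q [ 0.282  0.39   1.691 -0.     1.06  -1.263] w 0.0559 F [-1.1  0.8  2.4]
travel [-0.7 -0.1 -0. ]
  ang [0.04 0.02 0.01]
  ang [ 1.0000e-02 -1.7998e+02 -6.0000e-02]
```

Contact at the starting pose. Release, then back to the jar at (.6092,-.1808).

```bash
python3 -m crank '[{"travel":[0,0,0],"angular":[0,0,0],"hand":0.2},{"travel":[0,0,0],"angular":[0,0,0],"hand":0.7},{"travel":[0,0,0],"angular":[0,0,0],"hand":0.7},{"travel":[0,0,0],"angular":[0,0,0],"hand":0.7},{"travel":[0,-45,0],"angular":[0,0,0],"hand":0.7},{"travel":[0,-95,0],"angular":[0,0,0],"hand":0.7},{"travel":[0,-120,0],"angular":[0,0,0],"hand":0.7},{"travel":[0,-120,0],"angular":[0,0,0],"hand":0.7}]'; python3 go.py .6092 -.1808 .19 87.8
```

```text
time_s: 31.0
tcp_pos: [0.5704, 0.2824, 0.1972]
eef_rot: [-0.505, 0.508, 0.497, -0.49]
wrist_force: [0.1, -0.8, -0.3]
grip_width: 0.0726
t 31.0 tcp [0.5704 0.2824 0.1972] x [0.026 1.    0.003] y [ 0.01   0.003 -1.   ] q [ 0.282  0.239  1.629  0.     1.263 -1.263] w 0.0726 F [ 0.1 -0.8 -0.3]
travel [-462.     6.3  -50.6]
  ang [0.56 0.73 0.18]
  ang [   0.28 -179.27   -0.87]
```

```bash
python3 -m crank '[{"travel":[-462,0,-51],"angular":[0,0.7,0],"hand":0.7},{"travel":[-462,0,-51],"angular":[0,0.7,0],"hand":0.7},{"travel":[-462,0,-51],"angular":[0,0.7,0],"hand":0.7},{"travel":[-462,0,-51],"angular":[0,0.7,0],"hand":0.7},{"travel":[-462,0,-51],"angular":[0,0.7,0],"hand":0.7},{"travel":[-462,0,-51],"angular":[0,0.7,0],"hand":0.7},{"travel":[-462,0,-51],"angular":[0,0.7,0],"hand":0.7},{"travel":[-462,0,-51],"angular":[0,0.7,0],"hand":0.7},{"travel":[-462,0,-51],"angular":[0,0.7,0],"hand":0.7},{"travel":[-462,0,-51],"angular":[0,0.7,0],"hand":0.7},{"travel":[-462,0,-51],"angular":[0,0.7,0],"hand":0.7},{"travel":[-462,0,-51],"angular":[0,0.7,0],"hand":0.7},{"travel":[-462,0,-51],"angular":[0,0.7,0],"hand":0.7}]'; python3 go.py .6092 -.1808 .025 87.8;python3 - <<'E'
from h import *
for n in("top","scene"): cv2.imwrite(f"pics/{n}10.png",optics.get_image(n)[:,:,::-1])
a=cv2.resize(cv2.imread("pics/top10.png")[120:300,100:360],None,fx=3,fy=3,interpolation=2)
cv2.imwrite("pics/t10.png",a)
E
```

```text
time_s: 32.3
tcp_pos: [0.6063, -0.1797, 0.1907]
eef_rot: [0.509, -0.508, -0.491, 0.491]
wrist_force: [0.1, 1.1, 0.3]
grip_width: 0.0723
t 32.3 tcp [ 0.6063 -0.1797  0.1907] x [0.036 0.999 0.001] y [-0.001  0.001 -1.   ] q [-0.467  0.243  1.637  0.     1.263 -2.002] w 0.0723 F [0.1 1.1 0.3]
travel [ -1.1 165.7  -3.1]
  ang [-0.06  0.14  0.05]
  ang [ 8.0000e-02 -1.7986e+02  9.0000e-02]
```

View pics/t10.png

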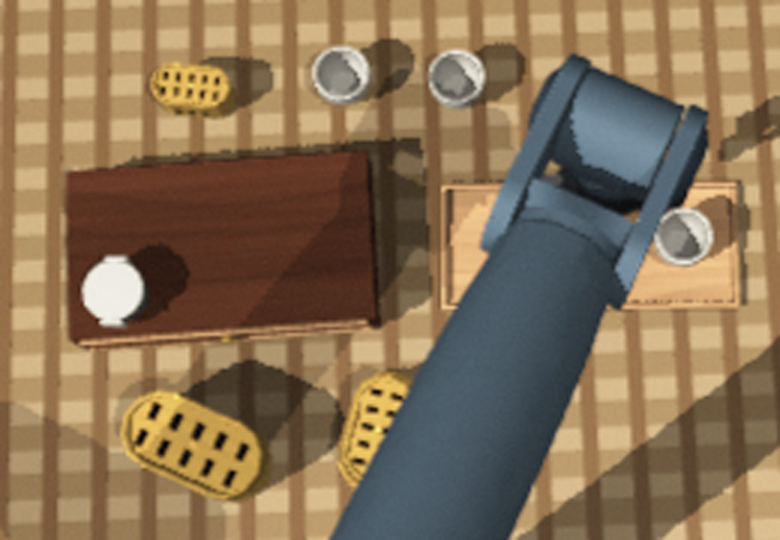

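The bowl is back at crop px (113,291), against (116,291) at the start, so about 3 mm off. Next the jar.

```bash
python3 -m crank '[{"travel":[-1,45,-3],"angular":[0,0,0],"hand":0.7},{"travel":[-1,90,-3],"angular":[0,0,0],"hand":0.7},{"travel":[-1,130,-3],"angular":[0,0,0],"hand":0.7},{"travel":[-1,150,-3],"angular":[0,0,0],"hand":0.7},{"travel":[-1,165,-3],"angular":[0,0,0],"hand":0.7},{"travel":[-1,165,-3],"angular":[0,0,0],"hand":0.7},{"travel":[-1,165,-3],"angular":[0,0,0],"hand":0.7},{"travel":[-1,165,-3],"angular":[0,0,0],"hand":-1},{"travel":[-1,165,-3],"angular":[0,0,0],"hand":-1},{"travel":[-1,165,-3],"angular":[0,0,0],"hand":-1},{"travel":[-1,165,-3],"angular":[0,0,0],"hand":-1},{"travel":[-1,165,-3],"angular":[0,0,0],"hand":-1},{"travel":[-1,165,-3],"angular":[0,0,0],"hand":-1},{"travel":[-1,165,-3],"angular":[0,0,0],"hand":-1}]' 40; python3 go.py .5687 .1856 .14 91.5
```

```text
time_s: 33.8
tcp_pos: [0.6112, -0.1834, 0.0288]
eef_rot: [-0.508, 0.511, 0.491, -0.49]
wrist_force: [0.2, 1.8, 6.6]
grip_width: 0.0549
t 33.8 tcp [ 0.6112 -0.1834  0.0288] x [ 0.038  0.999 -0.001] y [ 0.004 -0.001 -1.   ] q [-4.690e-01  4.620e-01  1.688e+00  1.000e-03  9.880e-01 -2.002e+00] w 0.0549 F [0.2 1.8 6.6]
travel [ 367.  -111.9   56.1]
  ang [ 0.22 -3.68 -0.08]
  ang [1.2000e-01 1.7632e+02 3.3000e-01]
```

```bash
python3 -m crank '[{"travel":[0,-45,0],"angular":[0,0,0],"hand":-1},{"travel":[0,-90,0],"angular":[0,0,0],"hand":-1},{"travel":[0,-115,0],"angular":[0,0,0],"hand":-1},{"travel":[366,-115,54],"angular":[0,-3.7,0],"hand":-1},{"travel":[366,-115,54],"angular":[0,-3.7,0],"hand":-1},{"travel":[366,-115,54],"angular":[0,-3.7,0],"hand":-1},{"travel":[366,-115,54],"angular":[0,-3.7,0],"hand":-1},{"travel":[366,-115,54],"angular":[0,-3.7,0],"hand":-1},{"travel":[366,-115,54],"angular":[0,-3.7,0],"hand":-1},{"travel":[366,-115,54],"angular":[0,-3.7,0],"hand":-1},{"travel":[366,-115,54],"angular":[0,-3.7,0],"hand":-1},{"travel":[366,-115,54],"angular":[0,-3.7,0],"hand":-1},{"travel":[366,-95,54],"angular":[0,-3.7,0],"hand":-1},{"travel":[366,-75,54],"angular":[0,-3.7,0],"hand":-1},{"travel":[366,-65,54],"angular":[0,-3.7,0],"hand":-1},{"travel":[366,-65,54],"angular":[0,-3.7,0],"hand":-1},{"travel":[366,-65,54],"angular":[0,-3.7,0],"hand":-1}]'; python3 go.py .570 .1845 .084 91.5
```

```text
time_s: 35.5
tcp_pos: [0.57, 0.1844, 0.0918]
eef_rot: [-0.493, 0.494, 0.507, -0.506]
wrist_force: [-0.1, -0.0, -2.7]
grip_width: 0.0549
t 35.5 tcp [0.57   0.1844 0.0918] x [-0.026  1.    -0.   ] y [ 0.001 -0.    -1.   ] q [ 0.124  0.29   1.779 -0.     1.072 -1.473] w 0.0549 F [-0.1 -0.  -2.7]
travel [ 0.1  7.8 -0. ]
  ang [ 0.04 -0.03 -0.01]
  ang [1.0000e-02 1.7997e+02 6.0000e-02]
```

```bash
python3 -m crank '[{"travel":[0,4,0],"angular":[0,0,0],"hand":-1},{"travel":[0,7,0],"angular":[0,0,0],"hand":-1},{"travel":[0,8,0],"angular":[0,0,0],"hand":-1},{"travel":[0,8,0],"angular":[0,0,0],"hand":-1}]'; python3 go.py .570 .1845 .084 91.5
```

```text
time_s: 35.9
tcp_pos: [0.5697, 0.1849, 0.0838]
eef_rot: [-0.493, 0.493, 0.507, -0.506]
wrist_force: [-1.3, -0.6, -0.4]
grip_width: 0.0552
t 35.9 tcp [0.5697 0.1849 0.0838] x [-0.027  1.    -0.   ] y [ 0.001 -0.    -1.   ] q [ 0.125  0.302  1.781 -0.     1.058 -1.472] w 0.0552 F [-1.3 -0.6 -0.4]
travel [-0.4 -0.2 -0.2]
  ang [ 0.03  0.02 -0.01]
  ang [-1.0000e-02 -1.7998e+02 -5.0000e-02]
```

```bash
python3 -m crank '[{"travel":[0,1,0],"angular":[0,0,0],"hand":-1},{"travel":[0,1,0],"angular":[0,0,0],"hand":0.2},{"travel":[0,1,0],"angular":[0,0,0],"hand":0.7},{"travel":[0,1,0],"angular":[0,0,0],"hand":0.7},{"travel":[0,1,0],"angular":[0,0,0],"hand":0.7},{"travel":[0,-45,0],"angular":[0,0,0],"hand":0.7},{"travel":[0,-95,0],"angular":[0,0,0],"hand":0.7},{"travel":[0,-110,0],"angular":[0,0,0],"hand":0.7},{"travel":[0,-110,0],"angular":[0,0,0],"hand":0.7}]'; python3 go.py .6069 -.2705 .19 87.8
```

```text
time_s: 36.8
tcp_pos: [0.5716, 0.1853, 0.197]
eef_rot: [-0.492, 0.495, 0.509, -0.505]
wrist_force: [0.9, 0.4, 0.3]
grip_width: 0.0724
t 36.8 tcp [0.5716 0.1853 0.197 ] x [-0.027  1.     0.001] y [ 0.007  0.001 -1.   ] q [ 0.125  0.16   1.721  0.     1.253 -1.472] w 0.0724 F [0.9 0.4 0.3]
travel [-456.6    6.8  -23.2]
  ang [0.41 3.72 0.06]
  ang [ 9.0000e-02 -1.7628e+02 -6.3000e-01]
```

```bash
python3 -m crank '[{"travel":[-456,0,-24],"angular":[0,3.7,0],"hand":0.7},{"travel":[-456,0,-24],"angular":[0,3.7,0],"hand":0.7},{"travel":[-456,0,-24],"angular":[0,3.7,0],"hand":0.7},{"travel":[-456,0,-24],"angular":[0,3.7,0],"hand":0.7},{"travel":[-456,0,-24],"angular":[0,3.7,0],"hand":0.7},{"travel":[-456,0,-24],"angular":[0,3.7,0],"hand":0.7},{"travel":[-456,0,-24],"angular":[0,3.7,0],"hand":0.7},{"travel":[-456,0,-24],"angular":[0,3.7,0],"hand":0.7},{"travel":[-456,0,-24],"angular":[0,3.7,0],"hand":0.7},{"travel":[-456,0,-24],"angular":[0,3.7,0],"hand":0.7},{"travel":[-456,0,-24],"angular":[0,3.7,0],"hand":0.7},{"travel":[-456,0,-24],"angular":[0,3.7,0],"hand":0.7},{"travel":[-456,0,-24],"angular":[0,3.7,0],"hand":0.7}]'; python3 go.py .6069 -.2705 .0204 87.8;python3 - <<'E'
from h import *
for n in("top","scene"): cv2.imwrite(f"pics/{n}11.png",optics.get_image(n)[:,:,::-1])
a=cv2.resize(cv2.imread("pics/top11.png")[120:300,100:360],None,fx=3,fy=3,interpolation=2)
cv2.imwrite("pics/t11.png",a)
E
```

```text
time_s: 38.1
tcp_pos: [0.6053, -0.2683, 0.1924]
eef_rot: [0.51, -0.508, -0.491, 0.491]
wrist_force: [0.4, 0.1, -0.2]
grip_width: 0.0728
t 38.1 tcp [ 0.6053 -0.2683  0.1924] x [0.036 0.999 0.001] y [-0.001  0.001 -1.   ] q [-0.588  0.308  1.555  0.     1.281 -2.123] w 0.0728 F [ 0.4  0.1 -0.2]
travel [ -2.3 172.   -1.9]
  ang [-0.08  0.13  0.06]
  ang [ 1.0000e-01 -1.7987e+02  1.2000e-01]
```

View pics/t11.png

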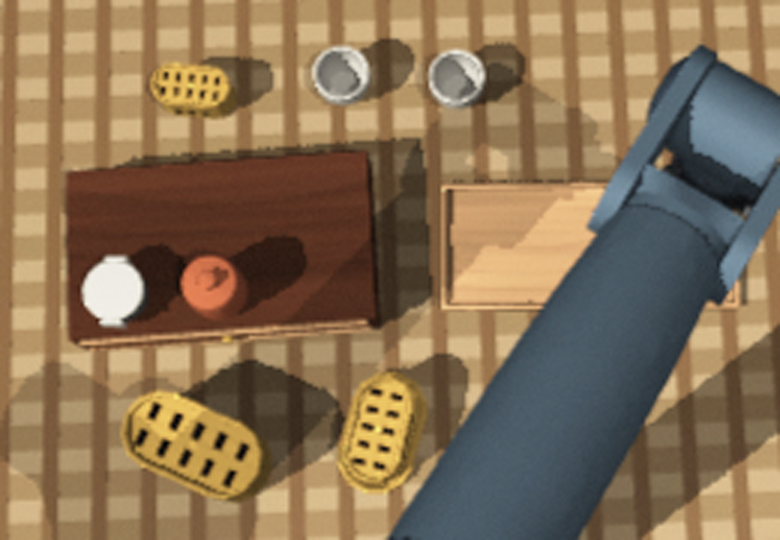

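The jar is back at (212,286), about 3 mm from its start, and the burner is clearly nested at (383,430). Last is the cup.

```bash
python3 -m crank '[{"travel":[0,45,-2],"angular":[0,0,0],"hand":0.7},{"travel":[0,90,-2],"angular":[0,0,0],"hand":0.7},{"travel":[0,130,-2],"angular":[0,0,0],"hand":0.7},{"travel":[0,155,-2],"angular":[0,0,0],"hand":0.7},{"travel":[0,170,-2],"angular":[0,0,0],"hand":0.7},{"travel":[0,170,-2],"angular":[0,0,0],"hand":0.7},{"travel":[0,170,-2],"angular":[0,0,0],"hand":0.7},{"travel":[0,170,-2],"angular":[0,0,0],"hand":-1},{"travel":[0,170,-2],"angular":[0,0,0],"hand":-1},{"travel":[0,170,-2],"angular":[0,0,0],"hand":-1},{"travel":[0,170,-2],"angular":[0,0,0],"hand":-1},{"travel":[0,170,-2],"angular":[0,0,0],"hand":-1},{"travel":[0,170,-2],"angular":[0,0,0],"hand":-1},{"travel":[0,170,-2],"angular":[0,0,0],"hand":-1}]' 30; python3 go.py .5699 .088 .14 91.5
```

```text
time_s: 39.6
tcp_pos: [0.6092, -0.2713, 0.0259]
eef_rot: [-0.508, 0.511, 0.491, -0.49]
wrist_force: [0.2, -0.1, 6.0]
grip_width: 0.054
t 39.6 tcp [ 0.6092 -0.2713  0.0259] x [ 0.038  0.999 -0.002] y [ 0.004 -0.002 -1.   ] q [-0.589  0.521  1.609  0.     1.008 -2.122] w 0.054 F [ 0.2 -0.1  6. ]
travel [ 357.3 -115.    52.5]
  ang [ 0.21 -3.68 -0.12]
  ang [  0.19 176.32   0.33]
```

```bash
python3 -m crank '[{"travel":[0,-45,0],"angular":[0,0,0],"hand":-1},{"travel":[0,-90,0],"angular":[0,0,0],"hand":-1},{"travel":[0,-115,0],"angular":[0,0,0],"hand":-1},{"travel":[357,-115,50],"angular":[0,-3.7,0],"hand":-1},{"travel":[357,-115,50],"angular":[0,-3.7,0],"hand":-1},{"travel":[357,-115,50],"angular":[0,-3.7,0],"hand":-1},{"travel":[357,-115,50],"angular":[0,-3.7,0],"hand":-1},{"travel":[357,-115,50],"angular":[0,-3.7,0],"hand":-1},{"travel":[357,-115,50],"angular":[0,-3.7,0],"hand":-1},{"travel":[357,-115,50],"angular":[0,-3.7,0],"hand":-1},{"travel":[357,-115,50],"angular":[0,-3.7,0],"hand":-1},{"travel":[357,-115,50],"angular":[0,-3.7,0],"hand":-1},{"travel":[357,-95,50],"angular":[0,-3.7,0],"hand":-1},{"travel":[357,-75,50],"angular":[0,-3.7,0],"hand":-1},{"travel":[357,-65,50],"angular":[0,-3.7,0],"hand":-1},{"travel":[357,-65,50],"angular":[0,-3.7,0],"hand":-1},{"travel":[357,-65,50],"angular":[0,-3.7,0],"hand":-1}]'; python3 go.py .572 .088 .081 91.5
```

```text
time_s: 41.3
tcp_pos: [0.5718, 0.0874, 0.0888]
eef_rot: [-0.493, 0.494, 0.506, -0.506]
wrist_force: [0.2, 0.9, -0.3]
grip_width: 0.0541
t 41.3 tcp [0.5718 0.0874 0.0888] x [-0.025  1.    -0.   ] y [ 0.001 -0.    -1.   ] q [-0.044  0.251  1.833 -0.     1.056 -1.64 ] w 0.0541 F [ 0.2  0.9 -0.3]
travel [ 0.6  7.8 -0.3]
  ang [ 0.04 -0.05 -0.01]
  ang [2.0000e-02 1.7995e+02 7.0000e-02]
```

```bash
python3 -m crank '[{"travel":[0,4,0],"angular":[0,0,0],"hand":-1},{"travel":[0,7,0],"angular":[0,0,0],"hand":-1},{"travel":[0,8,0],"angular":[0,0,0],"hand":-1},{"travel":[0,8,0],"angular":[0,0,0],"hand":-1}]'; python3 go.py .572 .088 .081 91.5
```

```text
time_s: 41.7
tcp_pos: [0.5715, 0.0882, 0.0809]
eef_rot: [-0.493, 0.494, 0.507, -0.507]
wrist_force: [-1.7, -0.7, 2.3]
grip_width: 0.0539
t 41.7 tcp [0.5715 0.0882 0.0809] x [-0.027  1.    -0.   ] y [ 0.001 -0.    -1.   ] q [-0.043  0.263  1.836 -0.     1.042 -1.64 ] w 0.0539 F [-1.7 -0.7  2.3]
travel [-0.3 -0.1 -0.5]
  ang [ 0.04  0.03 -0.02]
  ang [-3.0000e-02 -1.7997e+02 -6.0000e-02]
```

```bash
python3 -m crank '[{"travel":[0,0,0],"angular":[0,0,0],"hand":0.2},{"travel":[0,0,0],"angular":[0,0,0],"hand":0.7},{"travel":[0,0,0],"angular":[0,0,0],"hand":0.7},{"travel":[0,0,0],"angular":[0,0,0],"hand":0.7},{"travel":[0,-45,0],"angular":[0,0,0],"hand":0.7},{"travel":[0,-95,0],"angular":[0,0,0],"hand":0.7},{"travel":[0,-145,0],"angular":[0,0,0],"hand":0.7},{"travel":[0,-190,0],"angular":[0,0,0],"hand":0.7},{"travel":[-350,-200,0],"angular":[0,0,0],"hand":0.7},{"travel":[-350,-200,0],"angular":[0,0,0],"hand":0.7},{"travel":[-350,-200,0],"angular":[0,0,0],"hand":0.7},{"travel":[-350,-200,0],"angular":[0,0,0],"hand":0.7},{"travel":[-350,-200,0],"angular":[0,0,0],"hand":0.7},{"travel":[-350,-200,0],"angular":[0,0,0],"hand":0.7},{"travel":[-350,-200,0],"angular":[0,0,0],"hand":0.7},{"travel":[-350,-200,0],"angular":[0,0,0],"hand":0.7},{"travel":[-350,-200,0],"angular":[0,0,0],"hand":0.7},{"travel":[-350,-200,0],"angular":[0,0,0],"hand":0.7}]'; python3 - <<'E'
from m import *
for n in("top","scene"): cv2.imwrite(f"pics/{n}12.png",optics.get_image(n)[:,:,::-1])
a=cv2.resize(cv2.imread("pics/top12.png")[120:300,100:360],None,fx=3,fy=3,interpolation=2)
cv2.imwrite("pics/t12.png",a)
for f in("pics/top0.png","pics/top12.png"):
    im=cv2.imread(f);hsv=cv2.cvtColor(im,cv2.COLOR_BGR2HSV);H,S,V=[hsv[:,:,i] for i in range(3)]
    yel=((H>=15)&(H<=32)&(S>150)&(V>90)).astype(np.uint8)*255
    wh=((S<60)&(V>120)).astype(np.uint8)*255
    red=((H<=10)&(S>140)&(V>110)).astype(np.uint8)*255
    rep("bowl",seg(wh,(125,200,152,232)),.1)
    rep("jar",seg(red,(158,200,186,226)),.118)
    rep("cup",seg(wh,(190,198,220,225)),.11)
    rep("heat",seg(yel,(205,235,250,290)),.014)
print(np.round(bot.read_state()["wrist_force"],1))
E
```

```text
time_s: 43.5
tcp_pos: [0.5804, -0.2605, 0.28]
eef_rot: [-0.493, 0.493, 0.507, -0.507]
wrist_force: [-0.2, -0.8, -0.2]
grip_width: 0.0726
bowl rect [0.5649 0.2792] [0.0589 0.0575] 43.4 circ [0.5653 0.2783] 0.0684 px [138.3 216.8] area 325.5
jar rect [0.5667 0.1855] [0.0519 0.0532] 51.2 circ [0.5632 0.1841] 0.0593 px [170.  213.6] area 261.5
cup rect [0.5676 0.0891] [0.054  0.0551] 88.8 circ [0.5677 0.0897] 0.0581 px [204.5 212.5] area 288.5
heat rect [0.43   0.0363] [0.0749 0.1193] 74.2 circ [0.4299 0.0356] 0.1195 px [226.9 263.4] area 819.5
bowl rect [0.5657 0.2814] [0.0582 0.0602] 44.7 circ [0.5657 0.2814] 0.0691 px [137.5 216.5] area 332.0
jar rect [0.5643 0.187 ] [0.0532 0.0517] 44.3 circ [0.5629 0.187 ] 0.0598 px [169.5 214.5] area 270.0
cup rect [0.5676 0.0891] [0.054  0.0551] 88.8 circ [0.5681 0.0897] 0.0574 px [204.5 212.5] area 285.5
heat rect [0.4303 0.0362] [0.0742 0.1173] 72.0 circ [0.4312 0.0389] 0.1175 px [226.9 263.3] area 791.0
[ 0.6 -0.5 -0.1]
```

View pics/t12.png

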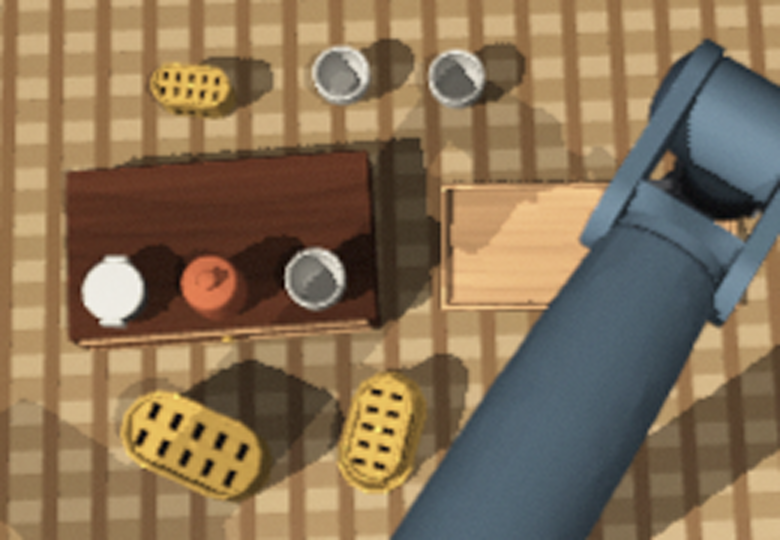

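View pics/scene12.png

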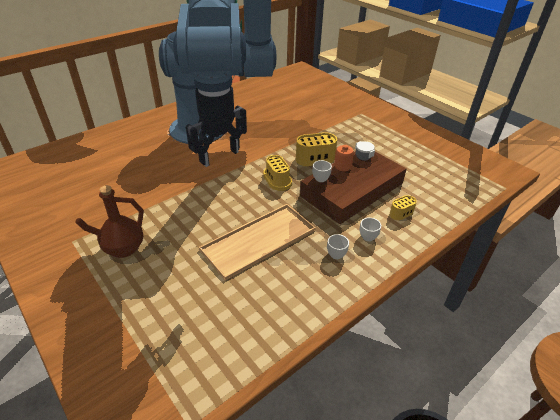

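Top px: bowl (137.5,216.5), jar (169.5,214.5) and cup (204.5,212.5) are each within about 3 mm of where they started. The burner is nested at (227,263), the bystanders have not moved and the arm is clear. Settling, then handing in.

```bash
python3 -m crank '[{"travel":[0,0,0],"angular":[0,0,0],"hand":0.7},{"travel":[0,0,0],"angular":[0,0,0],"hand":0.7},{"travel":[0,0,0],"angular":[0,0,0],"hand":0.7}]'; python3 -c "
from cell import bot
print(bot.close_job())"
```

```text
time_s: 43.9
tcp_pos: [0.5806, -0.261, 0.2804]
eef_rot: [-0.493, 0.493, 0.507, -0.507]
wrist_force: [-0.1, 0.2, -0.7]
grip_width: 0.0726
the job is handed in; nothing more can be done
None
```

I stood the cup, jar and bowl on the side tray, nested the burner in the heat tray and released it. Then I put the bowl, jar and cup back on the rekebot. The job was handed in at 43.9 s.

- **Returned things:** in the last top picture the cup shows no measurable shift from its start, the bowl about 2–3 mm and the jar about 3 mm. All three are upright and released.
- **Burner:** it looks flat in the heat tray, with the rim showing all round. The gripper met the tray floor at the height I had worked out, to within about 0.1 mm. Its exact centring was not measured separately; the tray leaves 6 mm of play each way.
- **Bystanders and arm:** the jebena and the two spare cups look untouched, and the arm was clear of everything.
- **Disagreements:** grip readings came out about 1–2 mm under the given sizes on every grasp. The arm stopped several mm high after fast descents, which I corrected each time before placing. No check failed.

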